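Pack a tool order tightly into the tote

ROBOT

A 7-joint arm with a two-finger parallel gripper is mounted at the origin on the work surface. World frame = base frame: x ahead of the robot, y to its left, z up, the work surface at z = 0. Lengths are in m, angles in rad, forces in N, time in s.
With the tool pointing down it reaches from about 0.425 to 0.875 m from the base axis. Payload 4.7 kg.
Tool frame: the origin (TCP) lies midway between the tips of the shut fingers; the grasp point (between the pads) lies 19 mm behind it; z points along the fingers, y is the line along which they close (so a half turn about z gives the same grasp; the last joint's range is limited). The gripper opens to 87 mm and grips with 3 to 60 N. Pads are 19 mm wide; open, the fingers measure 117 mm over their backs; the gripper's body (75 mm by 190 mm) begins 51 mm behind the grasp point.
Start: joints at [-1.306, 0.321, -0.07, 1.45, 0.023, 1.371, -0.057], TCP at [0.161, 0.63, 0.184] pointing down, gripper open.
Joint ranges: [-2.86, 2.86], [-0.3, 2.09], [-1.38, 1.24], [0.06, 2.45], [-1.56, 4.7], [0.09, 2.05], [-2.69, 2.69]. Speed limits (rad/s): [2.57, 2.57, 3.14, 3.14, 3.14, 3.14, 3.14].

INTERFACE

Orientations are given as a rotation vector (axis times angle).
In Python, from station import manip gives the robot as it stands.
- The arm moves only by the tool arm_command, never from a script. Its argument "targets" is a list that holds one entry, the list of rows, each a list of 6 numbers: the shift along the tool's x, y, z in m, then the turn, a rotation vector about the tool's x, y, z in rad. In form: [[[tx, ty, tz, ax, ay, az], ...]]. A call has 1 to 12 rows; each row is the pose to reach, as a shift and turn from the pose commanded when the call began, along the tool's axes at that moment; what a row does not reach only later rows make up. A row lasts 1/10 s, in which the tool goes at most 50 mm and 8.59 degrees, less where a joint would pass 70% of its speed; a pose out of reach is approached as far as the arm can. A call with a gripper value outside its range is refused whole. "hand" is the closure, from -1 (fully open) to 1 (shut), set as the call begins (left out, the last holds). The fingers move at their own pace and stop on an object; "force" is the grip in N (left out, the last holds). Time passes only in rows, so rows that repeat a pose let the fingers close. It gives the time, the measured TCP pose, the force, the opening and the grip force at its end, in the units of the state.
- manip.state(): the state, without advancing time (a new reading comes with each control period).
- manip.read_camera(name): name is "scene" or "top" or "wrist"; returns the picture (400x640x3 uint8, red, green, blue); there is no depth.
- manip.camera_params(name): a dict with "vertical_fov" (degrees; the focal length in pixels is half the picture's height over the tangent of half this angle, whatever the lens; pixels are square), "cx", "cy" (the principal point, pixels), "xyz" and "rotation" of the camera in the world. Camera axes: x right, y down, z forward; pixel columns grow to the right and rows downward; lengths in m; the calibration is good to about 2 mm. A picture is of the moment at which its call begins: read the wrist's pose just before it. camera_params takes no time and is no camera call; for the wrist camera it gives the pose at the moment of the call.
- manip.close_job(): hands the job in; it is judged then, once.
The state is a dict: "time": time; "joints": joint angles; "dq": joint speeds; "tau": joint torques, N m; "tcp_pos": TCP position; "eef_rot": TCP orientation; "wrist_force": force on the tool from outside, world axes, zero at the start; "torque": the same for the moment, N m; "width": finger opening in m; "grip_force": force on a finger pad.
Only numpy, scipy, OpenCV 4.12 (cv2) and the standard library are available. Lean on these libraries where they do the work, as an engineer would, in place of code of your own. Each camera call takes 0.05 s, during which the arm holds its last target. There are 200 camera calls.

TASK

Pack this tool order for dispatch: put the black battery pack, the green drill-bit case, the yellow spray can and the long red saw-bar case from the sloping rack side by side into the blue tote, each standing upright with its base flat on the tote's floor and its grip on top. It is a tight fit, so plan the layout; set every item down rather than dropping it, and leave the cordless drill, the tape roll and the spanner where they are.

Things in the scene. Friction and masses are not known exactly. Their poses are not given: they have to be found in the camera images.
- tote: Blue open-topped plastic tote, fixed to the bench. Outside 140 (its x) x 214 (its y) x 66 mm high, walls and floor 4 mm thick, so inside 132 x 206 mm and 62 mm deep. Origin: centre of its underside.
- tote_in (a point): Centre of the tote's inner floor (4 mm above the bench); axes as the tote's.
- rack: Fixed grey sloping rack that holds the saw-bar case. Its slope, 68 mm long and 210 mm wide, faces the robot: it falls towards the rack's -x at 30 degrees, with a 30 mm high lip (square to the slope) along its lower edge. Base 120 x 210 mm, overall 60 mm high. Origin: on the bench below the case's underside centre; y runs along the slope's width.
- bar_case: Long red saw-bar case with black bands, 44 (its x) x 190 (its y) x 62 mm high, plus a black grip tab on top in the middle, 12 (x) x 64 (y) mm, from 61 to 97 mm above the underside. Origin: centre of its underside; z points out through the tab. It starts on the rack with its z leaning 30 degrees from vertical towards the rack's -x.
- battery: Black battery pack with a green band, 76 (its x) x 72 (its y) x 62 mm high, plus a grey slide rail on top in the middle, 60 (x) x 34 (y) mm, from 61 to 97 mm above the underside. Origin: centre of its underside, z up. Stands on the bench.
- bit_case: Green drill-bit case with steel clasps, 76 (its x) x 50 (its y; 52.4 over the clasps, which are only for looks) x 62 mm high, plus a black carrying handle on top in the middle: a bar 60 (x) x 14 (y) mm, from 77 to 97 mm above the underside, on two posts. Origin: centre of its underside, z up. Stands on the bench.
- can: Yellow spray can with a blue band, 66 mm in diameter, straight up to 74 mm, then a shoulder up to 84 mm and a white cap 38 mm in diameter from 84 to 120 mm. Origin: centre of its underside, z up. Stands on the bench.
- drill: Bystander: green and black cordless drill lying on its side, 195 mm long along its x, its grip and battery reaching 148 mm to its +y, 56 mm high. Origin: under its barrel.
- tape: Bystander: brown tape roll lying flat, 100 mm in diameter, 48 mm high. Origin: centre of its underside.
- spanner: Bystander: steel spanner lying flat along its x, 170 mm long. Origin: under its middle.

How it is judged:
By the outcome, as a careful person would: the job done as asked, in the order asked, and still so for the second after the job is handed in, with the robot touching nothing.
It also fails if it takes over 72 s, if anything falls off the work surface, if the arm or the gripper's body presses on something with over 40 N, if the wrist force passes 120 N, or if a joint passes its speed limit or range.

## Working session

There is one attempt and no reset: what is moved stays moved. The work goes in short steps, Python scripts to look and compute and a tool call to move; the robot and the scene stay as the last step left them, time stands still between calls to the robot, and variables do not carry over. Pictures are saved under pics/ and viewed, at most 10 in all, crops included, and the job is handed in when it is done.

Besides the shell and the picture viewer there is one more tool, called after "Request:" as name(argument=value, ...), one argument or row to a line, values as JSON. arm_command: Moves the arm, as the interface text tells. Its arguments: {"type":"object","properties":{"targets":{"type":"array","items":{"type":"array","items":{"type":"array","items":{"type":"number"}}}},"hand":{"type":"number"},"force":{"type":"number"}},"required":["targets"]}

```bash
ls; mkdir -p pics; python3 - <<'E'
from station import manip
import cv2
s=manip.state()
for k in('time','tcp_pos','eef_rot','width','wrist_force'):print(k,s[k])
for n in('scene','top'):
    p=manip.camera_params(n);print(n,p)
    cv2.imwrite(f'pics/{n}0.png',manip.read_camera(n)[:,:,::-1])
E
```

```text
pics
time 0.0
tcp_pos [0.16122875 0.62902296 0.18315809]
eef_rot [-3.92926910e-01 -3.11678363e+00  3.03251432e-03]
width 0.08694203095099749
wrist_force [ 0.51542273  0.22874191 -0.3969581 ]
scene {'vertical_fov': 54.035256439755365, 'cx': 323.25088839740795, 'cy': 198.28993426697727, 'xyz': array([ 1.38881565, -0.06275688,  0.67552634]), 'rotation': array([-1.70724626, -1.62448846,  0.81071255])}
top {'vertical_fov': 53.89276364402738, 'cx': 320.4416657389278, 'cy': 208.1826246422488, 'xyz': array([ 0.53076542, -0.04680377,  0.93492598]), 'rotation': array([-2.17096792,  2.19002185, -0.05684972])}
```

View pics/top0.png

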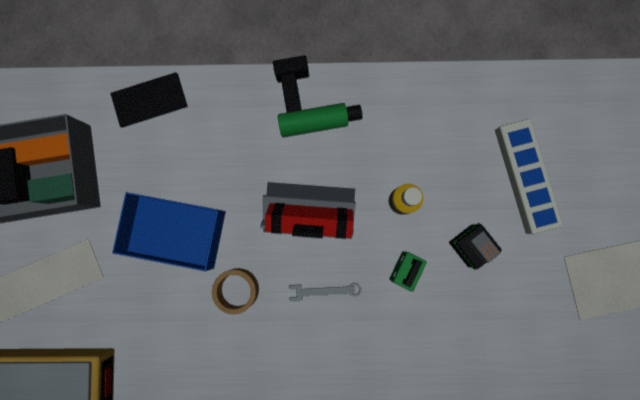

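View pics/scene0.png

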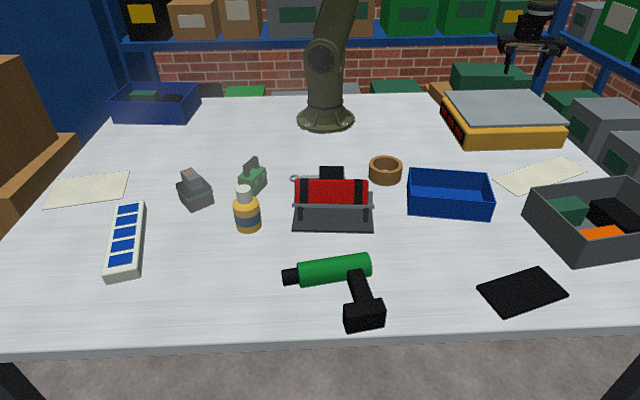

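The top view (image up = +x, left = +y) shows:
- tote rim corners about (124,193), (225,210), (214,270), (113,254)
- battery (475,246), bit case (408,270), can cap (412,196)
- red bar case (310,221), its tab at (308,231)
- drill, tape and spanner clear of these

The scene view agrees.

```bash
cat > h.py <<'E'
import numpy as np, cv2
from scipy.spatial.transform import Rotation as R
from station import manip
def cam(n):
    p=manip.camera_params(n); f=200/np.tan(np.radians(p['vertical_fov'])/2)
    return dict(f=f,c=np.array([p['cx'],p['cy']]),t=np.array(p['xyz']),R=R.from_rotvec(p['rotation']).as_matrix())
def ray(c,px,z):
    px=np.atleast_2d(px).astype(float)
    d=np.c_[(px-c['c'])/c['f'],np.ones(len(px))]@c['R'].T
    return c['t']+d*((z-c['t'][2])/d[:,2])[:,None]
def proj(c,P):
    q=(np.atleast_2d(P)-c['t'])@c['R']; return q[:,:2]/q[:,2:]*c['f']+c['c']
E
python3 - <<'E'
from h import *
np.set_printoptions(precision=4,suppress=True)
c=cam('top')
t=ray(c,[(124,193),(225,210),(214,270),(113,254)],.066);print(t,t.mean(0),np.linalg.norm(np.diff(t,axis=0),axis=1))
for n,p,z in[('batt',(484,243),.097),('bit',(411,270),.097),('can',(412,196),.12),('tab',(308,231),.1),('rackback',(311,186),.0)]:print(n,ray(c,p,z))
im=cv2.imread('pics/top0.png')
crop=lambda x,y,w,h:cv2.resize(im[y:y+h,x:x+w],(400,300),interpolation=cv2.INTER_CUBIC)
a=[crop(106,184,128,96),crop(250,170,120,90),crop(370,170,80,60),crop(384,216,120,90)]
cv2.imwrite('pics/m1.png',np.vstack([np.hstack(a[:2]),np.hstack(a[2:])]))
w=cam('wrist');print(w, manip.state()['tcp_pos'])
E
```

```text
[[0.6269 0.4046 0.066 ]
 [0.5867 0.1776 0.066 ]
 [0.4547 0.2008 0.066 ]
 [0.4914 0.4257 0.066 ]] [0.5399 0.3022 0.066 ] [0.2305 0.134  0.2278]
batt [[ 0.5099 -0.3793  0.097 ]]
bit [[ 0.4545 -0.2245  0.097 ]]
can [[ 0.6088 -0.2253  0.12  ]]
tab [[ 0.5383 -0.0081  0.1   ]]
rackback [[ 0.6466 -0.0114  0.    ]]
{'f': np.float64(285.8523328042215), 'c': array([324.1054, 200.2722]), 't': array([0.0845, 0.6501, 0.3847]), 'R': array([[ 0.2486,  0.9277,  0.2784],
       [ 0.9686, -0.2372, -0.0746],
       [-0.0032,  0.2882, -0.9576]])} [0.1612 0.6291 0.1833]
```

View pics/m1.png

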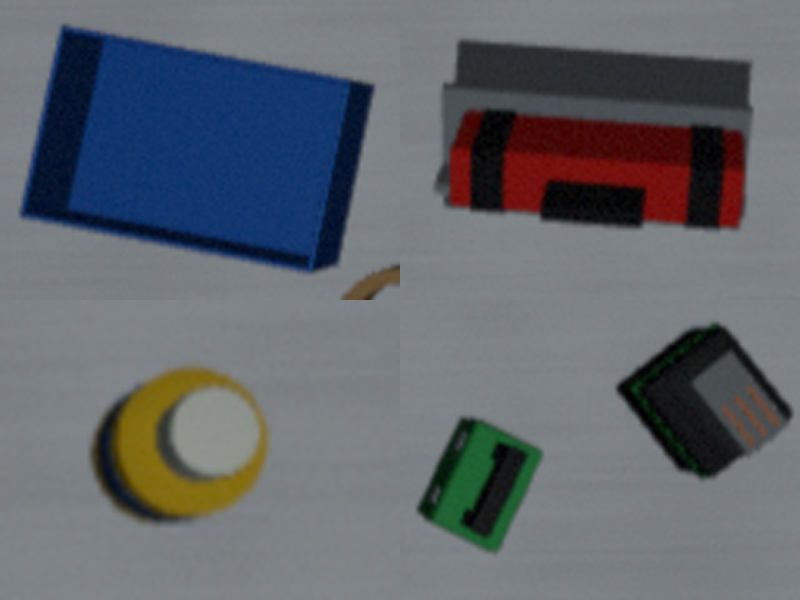

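Request:
arm_command(
  targets=[
    [[-0.45, -0.215, -0.06, 0, 0, 0], [-0.45, -0.215, -0.06, 0, 0, 0], [-0.45, -0.215, -0.06, 0, 0, 0], [-0.45, -0.215, -0.06, 0, 0, 0], [-0.45, -0.215, -0.06, 0, 0, 0], [-0.45, -0.215, -0.06, 0, 0, 0], [-0.45, -0.215, -0.06, 0, 0, 0], [-0.45, -0.215, -0.06, 0, 0, 0], [-0.45, -0.215, -0.06, 0, 0, 0], [-0.45, -0.215, -0.06, 0, 0, 0], [-0.45, -0.215, -0.06, 0, 0, 0], [-0.45, -0.215, -0.06, 0, 0, 0]],
  ],
)

```text
time: 1.3
tcp_pos: [0.545, 0.3078, 0.2438]
eef_rot: [-0.399, -3.116, 0.001]
wrist_force: [-0.1, 0.8, -0.5]
width: 0.0871
grip_force: 0.0
```

```bash
cat >> h.py <<'E'
from scipy.optimize import least_squares
def fit(cs,obs,x0):
    # obs: list of (cam index, world-model points local xyz, pixel); pose x,y,yaw on bench
    def res(q):
        r=[]
        for i,L,px in obs:
            co,si=np.cos(q[2]),np.sin(q[2])
            P=[q[0]+co*L[0]-si*L[1],q[1]+si*L[0]+co*L[1],L[2]]
            r.append((proj(cs[i],P)[0]-px))
        return np.ravel(r)
    s=least_squares(res,x0); return s.x,np.round(s.fun.reshape(-1,2),1)
def snap(name):
    c=cam('wrist'); im=manip.read_camera('wrist')[:,:,::-1].copy()
    cv2.imwrite(f'pics/{name}.png',im); np.save(f'pics/{name}.npy',c,allow_pickle=True); return c,im
def load(name): return np.load(f'pics/{name}.npy',allow_pickle=True).item(), cv2.imread(f'pics/{name}.png')
E
python3 - <<'E'
from h import *
s=manip.state();print(s['time'],s['tcp_pos'],s['eef_rot'],s['joints'])
snap('w1')
c=cam('top');k=3.125
P=lambda x,y:(106+x/k,184+y/k)
q=[(i,L,p) for i,L,p in[(0,(.07,.107,.066),P(63,27)),(0,(.07,-.107,.066),P(350,82)),(0,(-.07,-.107,.066),P(310,270)),(0,(-.07,.107,.066),P(22,215))]]
print('tote',fit([c],q,[.54,.3,-.1]))
P=lambda x,y:(384+(x-400)/3.3333,216+(y-300)/3.3333)
q=[(0,(.03,-.007,.097),P(526,452)),(0,(.03,.007,.097),P(500,445)),(0,(-.03,.007,.097),P(463,522)),(0,(-.03,-.007,.097),P(492,536))]
print('bit',fit([c],q,[.45,-.22,-.4]))
q=[(0,(.03,.017,.097),P(692,382)),(0,(.03,-.017,.097),P(735,350)),(0,(-.03,-.017,.097),P(790,413)),(0,(-.03,.017,.097),P(745,457))]
print('bat',fit([c],q,[.5,-.38,.6]))
E
```

```text
1.3 [0.54499329 0.30780708 0.24375572] [-3.99257925e-01 -3.11570874e+00  1.14321281e-03] [-0.74890289  0.24911148  0.23698674  1.43149521 -0.0578806   1.46860999
  0.80288084]
tote (array([ 0.54054884,  0.30971866, -0.1956169 ]), array([[-0.6, -1.1],
       [ 0.9, -1. ],
       [ 0.8,  1.3],
       [-1.2,  0.6]]))
bit (array([ 0.4490848 , -0.22769178, -0.43493076]), array([[-0.5, -0.7],
       [ 1.2, -1.3],
       [ 0.9,  1.7],
       [-1.7,  0.3]]))
bat (array([ 0.50335708, -0.38352765,  0.65295917]), array([[-0.8, -0.8],
       [-1.2, -1.1],
       [ 0.5,  2.5],
       [ 1.5, -0.7]]))
```

View pics/w1.png

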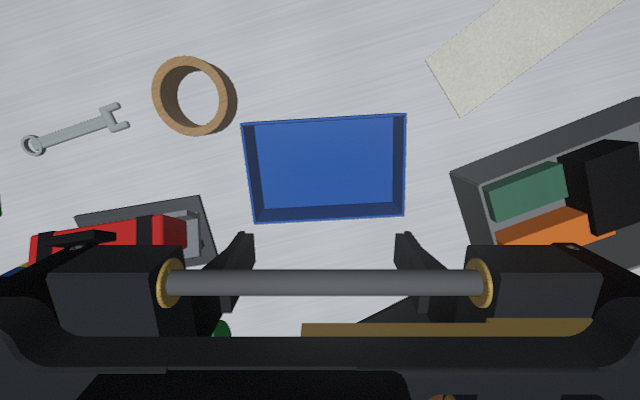

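Request:
arm_command(
  targets=[
    [[-0.076, -0.629, 0, 0, 0, 1.6], [-0.076, -0.629, 0, 0, 0, 1.6], [-0.076, -0.629, 0, 0, 0, 1.6], [-0.076, -0.629, 0, 0, 0, 1.6], [-0.076, -0.629, 0, 0, 0, 1.6], [-0.076, -0.629, 0, 0, 0, 1.6], [-0.076, -0.629, 0, 0, 0, 1.6], [-0.076, -0.629, 0, 0, 0, 1.6], [-0.076, -0.629, 0, 0, 0, 1.6], [-0.076, -0.629, 0, 0, 0, 1.6], [-0.076, -0.629, 0, 0, 0, 1.6], [-0.076, -0.629, 0, 0, 0, 1.6]],
  ],
)

```text
time: 2.55
tcp_pos: [0.4663, -0.2844, 0.2442]
eef_rot: [-2.507, -1.892, -0.003]
wrist_force: [0.8, 0.8, 0.4]
width: 0.0865
grip_force: 0.0
```

Request:
arm_command(
  targets=[
    [[0, 0, 0, 0, 0, 0.634], [0, 0, 0, 0, 0, 0.634], [0, 0, 0, 0, 0, 0.634], [0, 0, 0, 0, 0, 0.634], [0, 0, 0, 0, 0, 0.634], [0, 0, 0, 0, 0, 0.634]],
  ],
)

```text
time: 3.15
tcp_pos: [0.4667, -0.2828, 0.2439]
eef_rot: [-2.971, -1.019, -0.0]
wrist_force: [0.4, -0.1, 0.7]
width: 0.0871
grip_force: 0.0
```

```bash
python3 - <<'E'
from h import *
s=manip.state();print(s['time'],s['tcp_pos'],s['eef_rot'],s['joints'])
snap('w2')
c,im=load('w1')
E
```

```text
3.15 [ 0.4666634  -0.28275988  0.24385467] [-2.97050579e+00 -1.01873722e+00 -4.59924429e-04] [-0.26517588  0.08023676  0.8155716   1.64409549 -0.05990303  1.44344241
 -0.35358363]
```

View pics/w2.png

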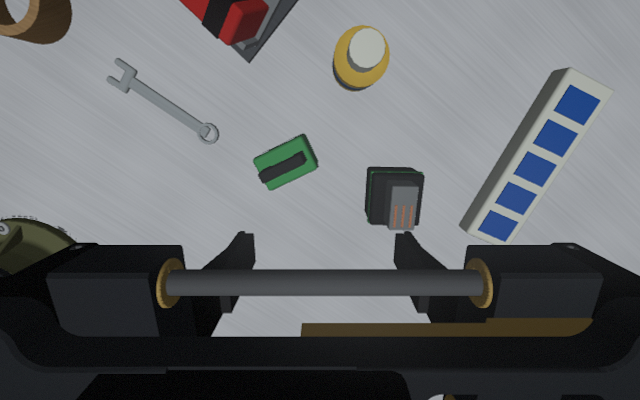

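w2 shows bit case (286,162), can cap (367,48), battery rail (404,205) with the green band at its left/top edges; w1 shows the tote rim about (241,124)-(406,114)-(404,215)-(255,223). I'll enlarge these.

```bash
python3 - <<'E'
from h import *
c1,a=load('w1');c2,b=load('w2')
def crop(im,x,y,w):return cv2.resize(im[y:y+w*3//4,x:x+w],(400,300),interpolation=cv2.INTER_CUBIC)
m=[crop(a,226,100,200),crop(b,240,122,100),crop(b,350,156,100),crop(b,320,16,100)]
cv2.imwrite('pics/m2.png',np.vstack([np.hstack(m[:2]),np.hstack(m[2:])]))
E
```

```text
(no output)
```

View pics/m2.png

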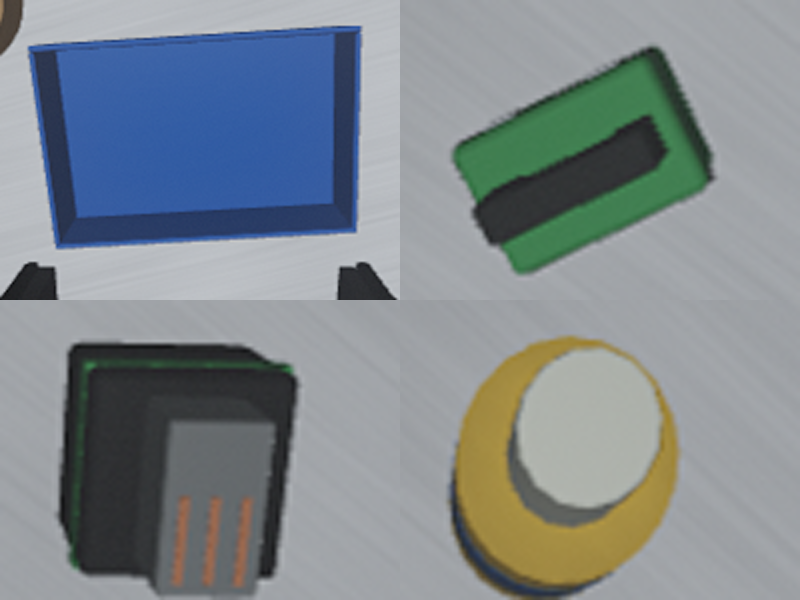

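```bash
python3 - <<'E'
from h import *
np.set_printoptions(precision=4,suppress=True)
c1,_=load('w1');c2,_=load('w2');t=cam('top')
T=lambda x,y:(226+x/2,100+y/2)
q=[(0,(-.07,-.107,.066),T(30,47)),(0,(-.07,.107,.066),T(360,27)),(0,(.07,.107,.066),T(356,232)),(0,(.07,-.107,.066),T(57,247))]
print('tote w',fit([c1],q,[.54,.31,-.19]))
Q=lambda x,y:(106+x/3.125,184+y/3.125)
q+=[(1,(.07,.107,.066),Q(63,27)),(1,(.07,-.107,.066),Q(350,82)),(1,(-.07,-.107,.066),Q(310,270)),(1,(-.07,.107,.066),Q(22,215))]
print('tote both',fit([c1,t],q,[.54,.31,-.19])[0])
B=lambda x,y:(350+x/4,156+(y-300)/4)
q=[(0,(.038,.036,.062),B(88,372)),(0,(.038,-.036,.062),B(298,372)),(0,(-.038,-.036,.062),B(275,577)),(0,(-.038,.036,.062),B(76,575)),(0,(.03,.017,.097),B(168,422)),(0,(.03,-.017,.097),B(276,422))]
print('bat',fit([c2],q,[.5,-.38,.65]))
C=lambda x,y:(240+(x-400)/4,122+y/4)
q=[(0,(.038,.025,.062),C(643,57)),(0,(-.038,.025,.062),C(455,152)),(0,(-.038,-.025,.062),C(522,273)),(0,(.038,-.025,.062),C(704,188)),(0,(-.03,.007,.097),C(475,207)),(0,(-.03,-.007,.097),C(495,245))]
print('bit',fit([c2],q,[.45,-.23,-.43]))
print('can w',ray(c2,(367.5,48),.12),'top',ray(t,(370+(217-0)/5,170+(432-300)/5),.12))
s=manip.state();M=R.from_rotvec(s['eef_rot']).as_matrix();print(M)
E
```

```text
tote w (array([ 0.5407,  0.3119, -0.1981]), array([[-1.3, -0.6],
       [ 1.3, -0.6],
       [ 0.7,  0.7],
       [-0.8,  1.2]]))
tote both [ 0.5407  0.3113 -0.1974]
bat (array([ 0.4995, -0.3844,  0.65  ]), array([[ 0.2, -0.3],
       [ 0.5,  0.2],
       [ 0.3,  0.9],
       [ 0.1,  0.9],
       [-0.6, -0.8],
       [-0.4, -0.5]]))
bit (array([ 0.4461, -0.2318, -0.4672]), array([[ 1.6, -1.6],
       [-2. , -0.5],
       [-0.9,  1.7],
       [ 2.9, -0.3],
       [-1. ,  0.4],
       [-0.5,  0.8]]))
can w [[ 0.6076 -0.2287  0.12  ]] top [[ 0.6079 -0.2281  0.12  ]]
[[ 0.7893  0.614  -0.0002]
 [ 0.614  -0.7893  0.0011]
 [ 0.0005 -0.001  -1.    ]]
```

Request:
arm_command(
  targets=[
    [[-0.036, 0.1, 0, 0, 0, 0.011], [-0.036, 0.1, 0.03, 0, 0, 0.011], [-0.036, 0.1, 0.07, 0, 0, 0.011], [-0.036, 0.1, 0.11, 0, 0, 0.011], [-0.036, 0.1, 0.14, 0, 0, 0.011], [-0.036, 0.1, 0.16, 0, 0, 0.011], [-0.036, 0.1, 0.17, 0, 0, 0.011], [-0.036, 0.1, 0.176, 0, 0, 0.011], [-0.036, 0.1, 0.176, 0, 0, 0.011], [-0.036, 0.1, 0.176, 0, 0, 0.011]],
  ],
)

```text
time: 4.2
tcp_pos: [0.4992, -0.3867, 0.0695]
eef_rot: [2.978, 0.997, 0.002]
wrist_force: [0.9, -0.5, -0.1]
width: 0.0869
grip_force: 0.0
```

Request:
arm_command(
  targets=[
    [[0, 0, 0, 0, 0, 0], [0, 0, 0, 0, 0, 0], [0, 0, 0, 0, 0, 0], [0, 0, 0, 0, 0, 0], [0, 0, 0, 0, 0, 0], [0, 0, 0, 0, 0, 0]],
  ],
  hand=1,
  force=40,
)

```text
time: 4.8
tcp_pos: [0.4984, -0.3863, 0.0683]
eef_rot: [-2.979, -0.997, -0.0]
wrist_force: [-1.0, -0.1, -0.1]
width: 0.047
grip_force: 0.0
```

```bash
python3 - <<'E'
from h import *
s=manip.state();print(s['time'],s['tcp_pos'],s['eef_rot'],s['joints'],s['width'])
E
```

```text
4.8 [ 0.49839051 -0.38632784  0.06825728] [-2.97917753e+00 -9.96979752e-01 -1.43424926e-04] [-0.01956342  0.45642541  0.81860724  1.66597349 -0.35630497  1.17549583
 -0.03750264] 0.04696031321279147
```

Request:
arm_command(
  targets=[
    [[0, 0, 0, 0, 0, 0], [0, 0, 0, 0, 0, 0], [0, 0, 0, 0, 0, 0], [0, 0, 0, 0, 0, 0], [0, 0, -0.02, 0, 0, 0], [0, 0, -0.06, 0, 0, 0], [0, 0, -0.11, 0, 0, 0], [0, 0, -0.16, 0, 0, 0], [0, 0, -0.2, 0, 0, 0], [0, 0, -0.2, 0, 0, 0], [0, 0, -0.2, 0, 0, 0]],
  ],
)

```text
time: 5.9
tcp_pos: [0.4986, -0.3868, 0.2691]
eef_rot: [2.978, 0.996, 0.002]
wrist_force: [0.4, 0.2, -0.5]
width: 0.0003
grip_force: 0.0
```

```bash
cat >> h.py <<'E'
TOTE=(.5407,.3115,-.1975)
def inTote(x,y):
    a=TOTE[2];return np.array([TOTE[0]+x*np.cos(a)-y*np.sin(a),TOTE[1]+x*np.sin(a)+y*np.cos(a)])
def go(xy,z=None,yaw=None):
    """shift/turn in tool axes to TCP world xy,z and tool-y yaw (tool vertical)"""
    s=manip.state();M=R.from_rotvec(s['eef_rot']).as_matrix()
    d=np.array([xy[0],xy[1],s['tcp_pos'][2] if z is None else z])-s['tcp_pos']
    y=np.arctan2(M[1,1],M[0,1]); w=0 if yaw is None else (y-yaw+np.pi)%(2*np.pi)-np.pi
    print('t',round(s['time'],2),'tcp',np.round(s['tcp_pos'],4),'tooly',round(np.degrees(y),2),'tilt',np.round(M[:2,2],4),'w',round(s['width'],4),'gf',s['grip_force'],'F',np.round(s['wrist_force'],1),'\n j',np.round(s['joints'],2),'\n ->',np.round(M.T@d,4),'turn z',round(w,4))
E
python3 - <<'E'
from h import *
go(inTote(.0245,.0625),.27,-.1975-np.pi/2)
E
```

```text
t 5.9 tcp [ 0.4986 -0.3868  0.2691] tooly -53.0 tilt [ 0.0018 -0.0008] w 0.0003 gf 0.0 F [ 0.4  0.2 -0.5] 
 j [-0.06  0.33  0.88  1.39 -0.25  1.53 -0.11] 
 -> [ 0.5168 -0.5556 -0.0014] turn z 0.8432
```

```bash
python3 - <<'E'
from h import *
c,im=snap('w3'); s=manip.state(); print(s['tcp_pos'])
tp=manip.read_camera('top')[:,:,::-1].copy(); cv2.imwrite('pics/top3.png',tp)
a=cv2.resize(im[100:300,200:500],(600,400)); 
b=cv2.resize(tp[190:290,380:530],(600,400))
m=np.hstack([a,b]); cv2.imwrite('pics/m3.png',cv2.resize(m,(800,267)))
E
```

```text
[ 0.49814159 -0.38608133  0.26755392]
```

View pics/m3.png

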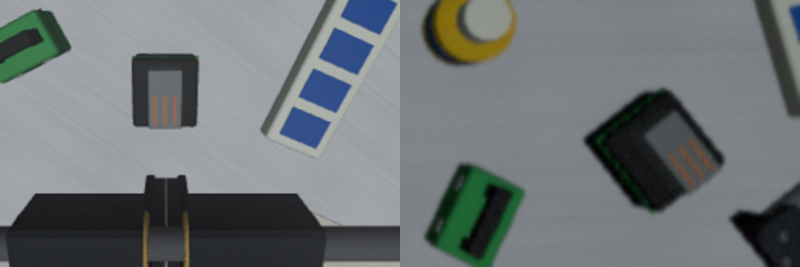

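The miss left the battery unmoved: wrist crop shows its top face at about (133,58)-(198,127), column-centred on the gripper. I'll refit, then regrasp and check the closure before lifting.

```bash
python3 - <<'E'
from h import *
c,_=load('w3');B=lambda x,y:(200+.75*x,100+.75*y)
q=[(0,(.038,.036,.062),B(134,61)),(0,(.038,-.036,.062),B(198,60)),(0,(-.038,-.036,.062),B(197,127)),(0,(-.038,.036,.062),B(134,127)),(0,(.03,.017,.097),B(149,71)),(0,(.03,-.017,.097),B(182,71)),(0,(-.03,-.017,.097),B(182,128)),(0,(-.03,.017,.097),B(149,129))]
p,r=fit([c],q,[.5,-.38,.65]);print(p,r)
go(p[:2],.066,p[2]-np.pi/2)
E
```

```text
[ 0.49959993 -0.38599652  0.64633633] [[-1.9 -1.6]
 [ 1.2 -1. ]
 [ 0.7  0.6]
 [-0.5  0.7]
 [-0.6 -0.2]
 [ 0.8 -0.2]
 [ 0.3  1.3]
 [ 0.   0.6]]
t 6.0 tcp [ 0.498  -0.3857  0.2667] tooly -52.99 tilt [-0.0017  0.0015] w 0.0003 gf 0.0 F [ 0.2 -1.4 -0.1] 
 j [-0.06  0.33  0.88  1.4  -0.26  1.53 -0.11] 
 -> [0.0012 0.0017 0.2007] turn z -0.0004
```

Request:
arm_command(
  targets=[
    [[0, 0, 0, 0, 0, 0], [0, 0, 0, 0, 0, 0], [0, 0, 0, 0, 0, 0], [0, 0, 0, 0, 0, 0], [0, 0, 0, 0, 0, 0]],
  ],
  hand=-0.6,
)

```text
time: 6.5
tcp_pos: [0.4983, -0.3863, 0.2681]
eef_rot: [-2.979, -0.997, 0.0]
wrist_force: [0.1, 0.4, 0.1]
width: 0.0326
grip_force: 0.0
```

Request:
arm_command(
  targets=[
    [[0.001, 0.001, 0.03, 0, 0, 0], [0.001, 0.001, 0.06, 0, 0, 0], [0.001, 0.001, 0.09, 0, 0, 0], [0.001, 0.001, 0.12, 0, 0, 0], [0.001, 0.001, 0.14, 0, 0, 0], [0.001, 0.001, 0.16, 0, 0, 0], [0.001, 0.001, 0.18, 0, 0, 0], [0.001, 0.001, 0.195, 0, 0, 0], [0.001, 0.001, 0.202, 0, 0, 0], [0.001, 0.001, 0.202, 0, 0, 0]],
  ],
)

```text
time: 7.5
tcp_pos: [0.4994, -0.3862, 0.0654]
eef_rot: [-2.978, -0.997, 0.002]
wrist_force: [0.4, 0.0, -0.2]
width: 0.0698
grip_force: 0.0
```

Request:
arm_command(
  targets=[
    [[0, 0, 0, 0, 0, 0], [0, 0, 0, 0, 0, 0], [0, 0, 0, 0, 0, 0], [0, 0, 0, 0, 0, 0], [0, 0, 0, 0, 0, 0], [0, 0, 0, 0, 0, 0], [0, 0, 0, 0, 0, 0], [0, 0, 0, 0, 0, 0]],
  ],
  hand=1,
  force=50,
)

```text
time: 8.3
tcp_pos: [0.4998, -0.3865, 0.0662]
eef_rot: [-2.979, -0.997, -0.0]
wrist_force: [-0.1, -0.2, 0.1]
width: 0.0136
grip_force: 0.0
```

```bash
python3 - <<'E'
from h import *
c,im=snap('w4'); s=manip.state(); print(s['tcp_pos'],s['width'],proj(c,s['tcp_pos']),proj(c,[.4995,-.3855,.097]))
sc=manip.read_camera('scene')[:,:,::-1].copy(); cv2.imwrite('pics/scene4.png',sc)
k=cam('scene');print(proj(k,s['tcp_pos']),proj(k,[.4995,-.3855,.097]))
tp=manip.read_camera('top')[:,:,::-1].copy(); cv2.imwrite('pics/top4.png',tp)
a=cv2.resize(im[:,120:520],(400,400)); b=cv2.resize(sc[140:240,140:240],(400,400),interpolation=2)
cv2.imwrite('pics/m4.png',np.hstack([a,b]))
E
```

```text
[ 0.49976017 -0.38655142  0.06621733] 0.009546520003669559 [[324.93835307 224.51636033]] [[323.55786895 241.43701066]]
[[190.25464135 182.44130529]] [[188.23170952 172.91676104]]
```

View pics/m4.png

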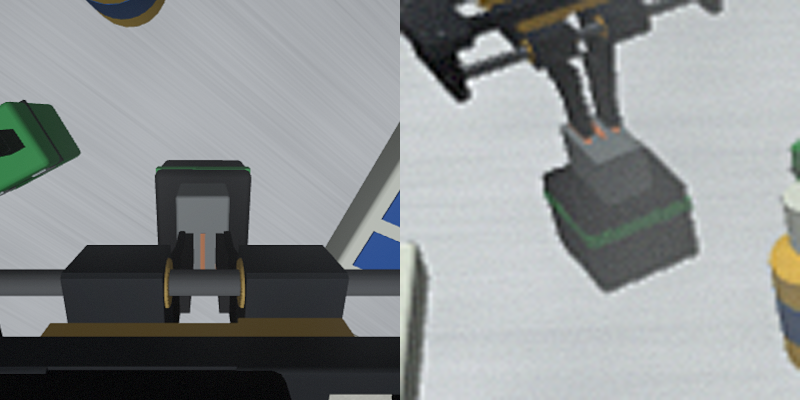

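```bash
python3 - <<'E'
from h import *
np.set_printoptions(precision=4,suppress=True)
c2,_=load('w2');c3,_=load('w3');c4,_=load('w4')
m={'A':(.038,.036,.062),'B':(.038,-.036,.062),'C':(-.038,-.036,.062),'D':(-.038,.036,.062),'a':(.03,.017,.097),'b':(.03,-.017,.097),'c':(-.03,-.017,.097),'d':(-.03,.017,.097)}
B2=lambda x,y:(350+x/4,156+(y-300)/4);B3=lambda x,y:(200+.75*x,100+.75*y);B4=lambda x,y:(120+x,y)
o=[(c2,k,B2(*p)) for k,p in dict(A=(88,372),B=(298,372),C=(275,577),D=(76,575),a=(168,422),b=(276,422)).items()]
o+=[(c3,k,B3(*p)) for k,p in dict(A=(134,61),B=(198,60),C=(197,127),D=(134,127),a=(149,71),b=(182,71),c=(182,128),d=(149,129)).items()]
o+=[(c4,k,B4(*p)) for k,p in dict(A=(157,171),B=(250,171),a=(177,195),b=(229,195)).items()]
def res(q,o=o):
    r=[]
    for c,k,p in o:
        L=m[k];co,si=np.cos(q[2]),np.sin(q[2])
        r.append(proj(c,[q[0]+co*L[0]-si*L[1],q[1]+si*L[0]+co*L[1],L[2]+q[3]])[0]-p)
    return np.ravel(r)
s=least_squares(res,[.5,-.38,.65,0],loss='soft_l1');print(s.x);print(res(s.x).reshape(-1,2).round(1).tolist())
for sub in (o[:6],o[6:14],o[14:]):
    s=least_squares(lambda q:res(q,sub),[.5,-.38,.65,0]);print(s.x,abs(s.fun).max())
# cam pose relative to tcp
st=manip.state();M=R.from_rotvec(st['eef_rot']).as_matrix();print(M.T@(c4['t']-st['tcp_pos']),M.T@c4['R'])
E
```

```text
[ 0.4989 -0.3863  0.6514 -0.0077]
[[0.1, -0.3], [-0.7, 0.2], [-0.6, -0.1], [0.1, -0.0], [-1.1, -1.0], [-1.6, -0.8], [-1.7, -1.5], [0.5, -1.1], [0.3, -0.4], [-0.1, -0.1], [-0.6, -0.3], [0.3, -0.5], [0.0, 0.2], [0.3, -0.4], [-0.8, 1.8], [1.2, 1.3], [0.5, 0.5], [1.0, 0.2]]
[ 0.4992 -0.3862  0.6495 -0.0048] 0.7114619324871683
[ 0.4973 -0.3878  0.6463 -0.0153] 0.9386838800038504
[ 0.4986 -0.3858  0.6447 -0.0103] 0.8938271185690212
[ 0.0802 -0.0006 -0.2014] [[-0.0004 -0.957  -0.2902]
 [ 1.     -0.0005  0.0003]
 [-0.0004 -0.2902  0.957 ]]
```

Tips in the scene crop sit at about (190,173), while the reported TCP projects to (190,182). So the real tips are about 30 mm above the reported TCP, and they are hovering over the rail. Going lower with the fingers wide open is safe either way, since they would straddle the body.

Request:
arm_command(
  targets=[
    [[0, 0, -0.03, 0, 0, 0], [0, 0, -0.03, 0, 0, 0], [0, 0, -0.03, 0, 0, 0], [0, 0, -0.03, 0, 0, 0], [0, 0, -0.03, 0, 0, 0], [0, 0, -0.03, 0, 0, 0], [0, 0, -0.03, 0, 0, 0], [0, 0, -0.03, 0, 0, 0], [0, 0, -0.03, 0, 0, 0], [0, 0, -0.03, 0, 0, 0], [0, 0, -0.03, 0, 0, 0], [0, 0, -0.03, 0, 0, 0]],
  ],
  hand=-1,
)

```text
time: 9.65
tcp_pos: [0.4998, -0.3866, 0.0963]
eef_rot: [2.979, 0.997, 0.0]
wrist_force: [-0.4, -0.2, -0.6]
width: 0.0853
grip_force: 0.0
```

Request:
arm_command(
  targets=[
    [[0, 0, 0.015, 0, 0, 0], [0, 0, 0.03, 0, 0, 0], [0, 0, 0.04, 0, 0, 0], [0, 0, 0.05, 0, 0, 0], [0, 0, 0.056, 0, 0, 0], [0, 0, 0.056, 0, 0, 0]],
  ],
)

```text
time: 10.25
tcp_pos: [0.4991, -0.3861, 0.039]
eef_rot: [-2.978, -0.996, 0.002]
wrist_force: [0.3, -0.3, -0.2]
width: 0.0868
grip_force: 0.0
```

Request:
arm_command(
  targets=[
    [[0, 0, 0, 0, 0, 0], [0, 0, 0, 0, 0, 0], [0, 0, 0, 0, 0, 0], [0, 0, 0, 0, 0, 0], [0, 0, 0, 0, 0, 0], [0, 0, 0, 0, 0, 0], [0, 0, 0, 0, 0, 0], [0, 0, 0, 0, 0, 0], [0, 0, 0, 0, 0, 0], [0, 0, 0, 0, 0, 0]],
  ],
  hand=1,
  force=20,
)

```text
time: 11.25
tcp_pos: [0.4995, -0.3862, 0.0402]
eef_rot: [-2.978, -0.997, 0.0]
wrist_force: [-1.5, 1.4, 1.0]
width: 0.0338
grip_force: 20.0
```

```bash
python3 - <<'E'
from h import *
snap('w5')
cv2.imwrite('pics/top5.png',manip.read_camera('top')[:,:,::-1]);cv2.imwrite('pics/scene5.png',manip.read_camera('scene')[:,:,::-1])
go((.4995,-.386))
E
```

```text
t 11.4 tcp [ 0.4995 -0.3862  0.0402] tooly -53.0 tilt [-0.0004  0.0008] w 0.0338 gf 19.980565309524536 F [-1.4  1.9  1.9] 
 j [-0.01  0.49  0.8   1.69 -0.38  1.13 -0.02] 
 -> [ 0.0001 -0.0002  0.    ] turn z 0
```

```bash
python3 - <<'E'
from h import *
k=cam('scene')
for z in(.07,.08,.09,.1,.11):print(z,proj(k,[.4998,-.3865,z]))
for d in(.02,.03,.04,.05):
  for x in(0.0095,):
    v=np.array([-.0802+x,.0006,.2014-d]);print(d,200.3+286*(-.957*v[0]-.2902*v[2])/(-.2902*v[0]+.957*v[2]))
c,im=load('w5')
cv2.imwrite('pics/m5.png',np.hstack([cv2.resize(cv2.imread('pics/scene5.png')[140:215,150:225],(400,400),interpolation=2),cv2.resize(im[130:260,260:390],(400,400),interpolation=2)]))
E
```

```text
0.07 [[189.97491835 181.30473722]]
0.08 [[189.18731676 178.25549749]]
0.09 [[188.39062394 175.1710606 ]]
0.1 [[187.58468156 172.0508136 ]]
0.11 [[186.76932761 168.89412921]]
0.02 222.42604072576046
0.03 228.07077376628405
0.04 234.33296068613384
0.05 241.31977414006934
```

Request:
arm_command(
  targets=[
    [[0, 0, 0, 0, 0, 0], [0, 0, -0.01, 0, 0, 0], [0, 0, -0.03, 0, 0, 0], [0, 0, -0.06, 0, 0, 0], [0, 0, -0.1, 0, 0, 0], [0, 0, -0.15, 0, 0, 0], [0, 0, -0.2, 0, 0, 0], [0, 0, -0.23, 0, 0, 0], [0, 0, -0.23, 0, 0, 0]],
  ],
  hand=1,
  force=50,
)

```text
time: 12.3
tcp_pos: [0.5014, -0.3891, 0.2755]
eef_rot: [2.972, 0.994, 0.009]
wrist_force: [0.2, -0.8, -4.8]
width: 0.0338
grip_force: 50.0
```

```bash
python3 - <<'E'
from h import *
go(inTote(.0245,.0625),.27,-.1975-np.pi/2)
E
```

```text
t 12.3 tcp [ 0.5014 -0.3891  0.2755] tooly -53.03 tilt [ 0.0078 -0.0056] w 0.0338 gf 49.96871531009674 F [ 0.2 -0.8 -4.8] 
 j [-0.05  0.33  0.89  1.38 -0.26  1.54 -0.11] 
 -> [ 0.5157 -0.5594  0.0019] turn z 0.8428
```

Request:
arm_command(
  targets=[
    [[0.39, -0.42, 0, 0, 0, 0.64], [0.39, -0.42, 0, 0, 0, 0.64], [0.39, -0.42, 0, 0, 0, 0.64], [0.39, -0.42, 0, 0, 0, 0.64], [0.39, -0.42, 0, 0, 0, 0.64], [0.39, -0.42, 0, 0, 0, 0.64], [0.39, -0.42, 0, 0, 0, 0.64], [0.39, -0.42, 0, 0, 0, 0.64], [0.39, -0.42, 0, 0, 0, 0.64], [0.39, -0.42, 0, 0, 0, 0.64], [0.39, -0.42, 0, 0, 0, 0.64], [0.39, -0.42, 0, 0, 0, 0.64]],
  ],
)

```text
time: 13.5
tcp_pos: [0.5567, 0.1782, 0.2679]
eef_rot: [3.141, 0.009, -0.004]
wrist_force: [1.4, 0.1, -3.9]
width: 0.0339
grip_force: 50.0
```

```bash
python3 - <<'E'
from h import *
go(inTote(.0245,.0625),.15,-.1975-np.pi/2)
E
```

```text
t 13.5 tcp [0.5567 0.1782 0.2679] tooly -89.68 tilt [-0.0024 -0.001 ] w 0.0339 gf 49.96805191040039 F [ 1.4  0.1 -3.9] 
 j [-0.9   0.17  0.63  1.5  -0.1   1.5  -1.84] 
 -> [ 0.0216 -0.1897  0.1176] turn z 0.2032
```

Request:
arm_command(
  targets=[
    [[0.0216, -0.19, 0, 0, 0, 0.203], [0.0216, -0.19, 0, 0, 0, 0.203], [0.0216, -0.19, 0, 0, 0, 0.203], [0.0216, -0.19, 0, 0, 0, 0.203], [0.0216, -0.19, 0.04, 0, 0, 0.203], [0.0216, -0.19, 0.08, 0, 0, 0.203], [0.0216, -0.19, 0.11, 0, 0, 0.203], [0.0216, -0.19, 0.13, 0, 0, 0.203], [0.0216, -0.19, 0.13, 0, 0, 0.203], [0.0216, -0.19, 0.13, 0, 0, 0.203]],
  ],
)

```text
time: 14.5
tcp_pos: [0.5776, 0.3662, 0.1389]
eef_rot: [3.125, -0.309, -0.002]
wrist_force: [-0.3, -0.5, -4.3]
width: 0.0338
grip_force: 50.0
```

```bash
python3 - <<'E'
from h import *
go(inTote(.0245,.0625),.0442,-.1975-np.pi/2)
E
```

```text
t 14.5 tcp [0.5776 0.3662 0.1389] tooly -101.31 tilt [-0.0016 -0.0016] w 0.0338 gf 49.96964156627655 F [-0.3 -0.5 -4.3] 
 j [-1.    0.45  0.55  1.43 -0.24  1.32 -2.21] 
 -> [-0.0008 -0.0018  0.0947] turn z 0.0002
```

Request:
arm_command(
  targets=[
    [[-0.001, -0.002, 0.02, 0, 0, 0], [-0.001, -0.002, 0.04, 0, 0, 0], [-0.001, -0.002, 0.06, 0, 0, 0], [-0.001, -0.002, 0.075, 0, 0, 0], [-0.001, -0.002, 0.085, 0, 0, 0], [-0.001, -0.002, 0.09, 0, 0, 0], [-0.001, -0.002, 0.0925, 0, 0, 0], [-0.001, -0.002, 0.094, 0, 0, 0], [-0.001, -0.002, 0.094, 0, 0, 0], [-0.001, -0.002, 0.094, 0, 0, 0]],
  ],
)

```text
time: 15.5
tcp_pos: [0.5485, 0.3773, 0.0492]
eef_rot: [3.125, -0.292, -0.082]
wrist_force: [-64.5, -5.3, 37.5]
width: 0.0337
grip_force: 90.7
```

```bash
python3 - <<'E'
from h import *
go(inTote(.0245,.0625),.0442,-.1975-np.pi/2)
E
```

```text
t 15.5 tcp [0.5485 0.3773 0.0492] tooly -100.67 tilt [-0.052   0.0031] w 0.0337 gf 90.69633435923606 F [-64.5  -5.3  37.5] 
 j [-1.    0.52  0.51  1.53 -0.29  1.21 -2.18] 
 -> [0.03   0.0038 0.0035] turn z 0.0112
```

```bash
python3 - <<'E'
from h import *
c,im=snap('w6'); s=manip.state()
sc=manip.read_camera('scene')[:,:,::-1].copy(); tp=manip.read_camera('top')[:,:,::-1].copy()
cv2.imwrite('pics/scene6.png',sc);cv2.imwrite('pics/top6.png',tp)
L=[[a,b,.066] for a,b in(inTote(.07,.107),inTote(.07,-.107),inTote(-.07,-.107),inTote(-.07,.107))]
for k,i in(('scene',sc),('top',tp)):cv2.polylines(i,[np.int32(proj(cam(k),L)*16)],True,(0,0,255),1,shift=4)
cv2.polylines(im,[np.int32(proj(c,L)*16)],True,(0,0,255),1,shift=4)
a=cv2.resize(sc[110:235,380:530],(400,333),interpolation=2); b=cv2.resize(tp[170:290,90:234],(400,333),interpolation=2)
d=cv2.resize(im[60:380,100:540],(367,267))
m=np.zeros((600,800,3),np.uint8);m[:333,:400]=a;m[:333,400:]=b;m[333:,:367]=d;cv2.imwrite('pics/m6.png',m)
E
```

```text
(no output)
```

View pics/m6.png

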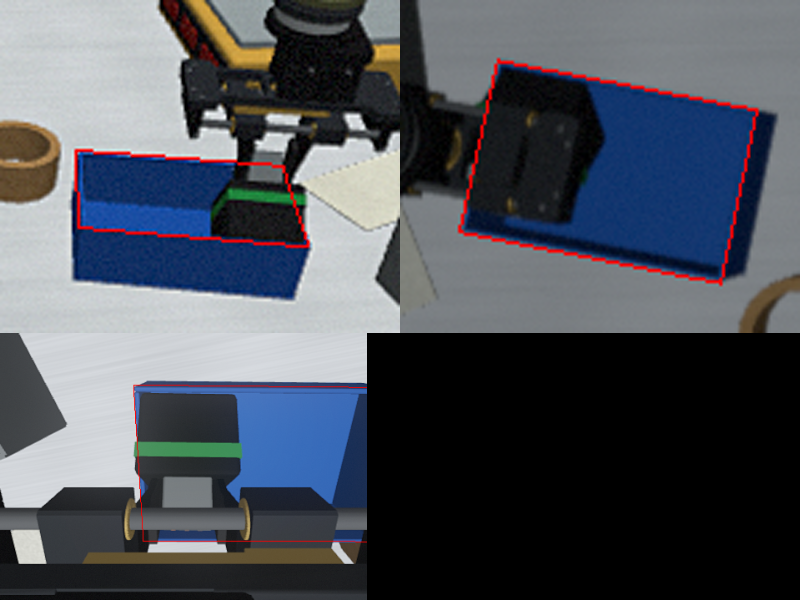

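The battery caught the far (+x) rim and tipped in the grip: the wrist crop shows its side face, with its bottom edge at the rim. The top camera and the finger geometry both say it sits about 4.5 mm towards tool +x of where the wrist fit put it. I'll back off, lift and check the attitude.

Request:
arm_command(
  targets=[
    [[-0.03, 0, 0, 0, 0, 0], [-0.03, 0, -0.02, 0, 0, 0], [-0.03, 0, -0.05, 0, 0, 0], [-0.03, 0, -0.09, 0, 0, 0], [-0.03, 0, -0.13, 0, 0, 0], [-0.03, 0, -0.15, 0, 0, 0], [-0.03, 0, -0.15, 0, 0, 0], [-0.03, 0, -0.15, 0, 0, 0]],
  ],
)

```text
time: 16.45
tcp_pos: [0.5485, 0.3748, 0.1968]
eef_rot: [-3.125, 0.309, -0.001]
wrist_force: [0.0, -0.3, -5.8]
width: 0.0337
grip_force: 76.0
```

```bash
python3 - <<'E'
from h import *
c,im=snap('w7'); go(inTote(.0245,.0625),.2,-.1975-np.pi/2)
sc=manip.read_camera('scene')[:,:,::-1].copy();cv2.imwrite('pics/scene7.png',sc)
hsv=cv2.cvtColor(im,cv2.COLOR_BGR2HSV);g=cv2.inRange(hsv,(50,80,40),(85,255,255))
for n,i in(('w',im),('s',sc)):
    h=cv2.cvtColor(i,cv2.COLOR_BGR2HSV);g=cv2.inRange(h,(50,100,50),(80,255,255))
    k,l,st,ce=cv2.connectedComponentsWithStats(g)
    print(n,[(st[j].tolist(),ce[j].round(0).tolist()) for j in range(1,k) if st[j][4]>40])
# dark extents along centre column of wrist
print([(r,im[r,330].tolist()) for r in range(60,240,8)])
E
```

```text
t 16.5 tcp [0.5476 0.3744 0.1952] tooly -101.3 tilt [-0.0013 -0.0006] w 0.0333 gf 75.96471567638218 F [-0.4  0.2 -5. ] 
 j [-1.06  0.38  0.56  1.42 -0.2   1.41 -2.26] 
 -> [ 0.0301  0.0005 -0.0048] turn z 0.0002
w [([260, 189, 130, 20, 2259], [325.0, 198.0]), ([0, 237, 30, 38, 741], [12.0, 255.0])]
s [([380, 0, 117, 36, 3766], [436.0, 17.0]), ([494, 0, 12, 34, 121], [499.0, 15.0]), ([590, 0, 50, 61, 1626], [618.0, 34.0]), ([356, 2, 12, 17, 121], [362.0, 10.0]), ([279, 7, 37, 16, 482], [297.0, 14.0]), ([453, 62, 44, 16, 532], [476.0, 69.0]), ([371, 80, 51, 13, 552], [395.0, 86.0]), ([224, 85, 41, 12, 381], [245.0, 91.0]), ([550, 90, 50, 27, 452], [570.0, 97.0]), ([469, 128, 41, 18, 171], [490.0, 132.0]), ([547, 196, 43, 30, 684], [570.0, 208.0]), ([297, 252, 75, 35, 1648], [332.0, 269.0])]
[(60, [210, 206, 202]), (68, [213, 209, 206]), (76, [213, 209, 205]), (84, [212, 207, 204]), (92, [209, 205, 201]), (100, [213, 208, 205]), (108, [212, 207, 204]), (116, [214, 210, 206]), (124, [189, 119, 75]), (132, [49, 47, 46]), (140, [56, 52, 49]), (148, [54, 49, 47]), (156, [52, 46, 45]), (164, [48, 42, 39]), (172, [46, 42, 39]), (180, [45, 43, 39]), (188, [42, 39, 38]), (196, [85, 143, 64]), (204, [86, 144, 63]), (212, [45, 44, 41]), (220, [44, 42, 38]), (228, [44, 43, 41]), (236, [126, 124, 118])]
```

```bash
python3 - <<'E'
from h import *
c,im=load('w7');v=im.max(2).astype(int)
Rt=np.array([[-.0004,-.957,-.2902],[1,-.0005,.0003],[-.0004,-.2902,.957]]);t=np.array([.0802,-.0006,-.2014])
for r in range(122,240,6):
    row=(v[r]<75)|((im[r,:,1].astype(int)-im[r,:,0]>25)&(im[r,:,1]>90))
    a=325
    if not row[a]: print(r,im[r,a]);continue
    l=a
    while row[l]:l-=1
    rr=a
    while row[rr]:rr+=1
    w=rr-l-1;z=c['f']*.072/w;p=Rt@np.array([0,(r-c['c'][1])/c['f']*z,z])+t
    print(r,l,rr,w,round(z,4),np.round(p,4))
E
```

```text
122 [179 110  69]
128 [188 117  74]
134 268 381 112 0.1838 [ 0.0676 -0.0005 -0.0132]
140 267 382 114 0.1805 [ 0.0642 -0.0005 -0.0176]
146 266 383 116 0.1774 [ 0.0609 -0.0005 -0.0218]
152 266 383 116 0.1774 [ 0.0574 -0.0005 -0.0229]
158 265 384 118 0.1744 [ 0.0543 -0.0005 -0.027 ]
164 265 384 118 0.1744 [ 0.0508 -0.0005 -0.0281]
170 264 384 119 0.173 [ 0.0475 -0.0005 -0.0306]
176 264 385 120 0.1715 [ 0.0444 -0.0005 -0.033 ]
182 263 385 121 0.1701 [ 0.0412 -0.0005 -0.0355]
188 263 386 122 0.1687 [ 0.0382 -0.0005 -0.0379]
194 260 389 128 0.1608 [ 0.0369 -0.0005 -0.0465]
200 260 389 128 0.1608 [ 0.0337 -0.0006 -0.0475]
206 259 389 129 0.1595 [ 0.0308 -0.0006 -0.0496]
212 261 387 125 0.1647 [ 0.026  -0.0006 -0.0458]
218 261 388 126 0.1633 [ 0.0231 -0.0006 -0.048 ]
224 262 388 125 0.1647 [ 0.0193 -0.0006 -0.0478]
230 266 384 117 0.1759 [ 0.0116 -0.0006 -0.0384]
236 [127 124 119]
```

Request:
arm_command(
  targets=[
    [[0.01, 0.02, -0.04, 0, 0, 0], [0.02, 0.06, -0.08, 0, 0, 0], [0.06, 0.45, -0.08, 0, 0, 0], [0.06, 0.45, -0.08, 0, 0, 0], [0.06, 0.45, -0.08, 0, 0, 0], [0.06, 0.45, -0.08, 0, 0, 0], [0.06, 0.45, -0.08, 0, 0, 0], [0.06, 0.45, -0.08, 0, 0, 0], [0.06, 0.45, -0.08, 0, 0, 0], [0.06, 0.45, -0.08, 0, 0, 0], [0.06, 0.45, -0.08, 0, 0, 0], [0.06, 0.45, -0.08, 0, 0, 0]],
  ],
  force=60,
)

```text
time: 17.75
tcp_pos: [0.5179, -0.0798, 0.2751]
eef_rot: [-3.125, 0.315, 0.003]
wrist_force: [0.4, 1.0, -4.6]
width: 0.0336
grip_force: 85.6
```

Request:
arm_command(
  targets=[
    [[0.042, 0.305, 0, 0, -0.1, 0], [0.042, 0.305, 0, 0, -0.2, 0], [0.042, 0.305, 0, 0, -0.3, 0], [0.042, 0.305, 0, 0, -0.4, 0], [0.042, 0.305, 0, 0, -0.5, 0], [0.042, 0.305, 0, 0, -0.55, 0], [0.042, 0.305, 0, 0, -0.55, 0], [0.042, 0.305, 0, 0, -0.55, 0], [0.042, 0.305, 0, 0, -0.55, 0]],
  ],
)

```text
time: 18.65
tcp_pos: [0.4912, -0.3823, 0.26]
eef_rot: [-2.976, 0.288, 0.811]
wrist_force: [-0.4, 0.1, -4.2]
width: 0.0336
grip_force: 83.6
```

```bash
python3 - <<'E'
from h import *
c,im=snap('w8');go((.5,-.386),.1)
v=im.max(2).astype(int);s=manip.state();M=R.from_rotvec(s['eef_rot']).as_matrix();print(M.round(3).tolist())
for r in range(110,240,8):
    row=(v[r]<75)|((im[r,:,1].astype(int)-im[r,:,0]>25)&(im[r,:,1]>90));a=325
    if not row[a]: print(r,im[r,a]);continue
    l=a
    while row[l]:l-=1
    rr=a
    while row[rr]:rr+=1
    w=rr-l-1;z=c['f']*.072/w
    p=c['t']+c['R']@np.array([0,(r-c['c'][1])/c['f']*z,z]);print(r,w,p.round(4))
E
```

```text
t 18.7 tcp [ 0.4918 -0.3813  0.2608] tooly -100.84 tilt [-0.4985  0.0889] w 0.0334 gf 83.62875876948237 F [ 0.5  0.3 -4.7] 
 j [ 0.26  0.72  0.52  0.9  -0.07  2.05 -1.03] 
 -> [0.0892 0.0019 0.1341] turn z 0
[[0.846, -0.188, -0.498], [-0.166, -0.982, 0.089], [-0.506, 0.007, -0.862]]
110 [191 189 185]
118 [191 190 186]
126 [191 189 186]
134 113 [ 0.5551 -0.394   0.2389]
142 115 [ 0.5536 -0.3936  0.2452]
150 117 [ 0.5521 -0.3933  0.2514]
158 117 [ 0.5488 -0.3926  0.255 ]
166 119 [ 0.5474 -0.3923  0.2609]
174 119 [ 0.5442 -0.3916  0.2644]
182 121 [ 0.543  -0.3913  0.2701]
190 127 [ 0.5454 -0.3917  0.2792]
198 128 [ 0.5433 -0.3913  0.2834]
206 129 [ 0.5412 -0.3908  0.2876]
214 125 [ 0.5344 -0.3895  0.2876]
222 126 [ 0.5323 -0.3891  0.2918]
230 116 [ 0.5182 -0.3864  0.2866]
238 [94 92 88]
```

Request:
arm_command(
  targets=[
    [[0.025, 0, 0.043, 0, 0, 0], [0.05, -0.001, 0.086, 0, 0, 0], [0.071, -0.001, 0.121, 0, 0, 0], [0.086, -0.001, 0.146, 0, 0, 0], [0.096, -0.001, 0.164, 0, 0, 0], [0.101, -0.001, 0.172, 0, 0, 0], [0.103, -0.001, 0.175, 0, 0, 0], [0.104, -0.001, 0.177, 0, 0, 0], [0.105, -0.001, 0.179, 0, 0, 0]],
  ],
)

```text
time: 19.6
tcp_pos: [0.4912, -0.384, 0.0563]
eef_rot: [-2.981, 0.289, 0.808]
wrist_force: [-0.8, 0.3, -4.4]
width: 0.0335
grip_force: 83.6
```

```bash
cat >> h.py <<'E'
def face():
    c,im=snap('tmp');v=im.max(2).astype(int);P=[]
    for r in range(110,190,4):
        row=(v[r]<75)|((im[r,:,1].astype(int)-im[r,:,0]>25)&(im[r,:,1]>90));a=325
        if not row[a]: continue
        l=a
        while row[l]:l-=1
        rr=a
        while row[rr]:rr+=1
        w=rr-l-1
        if w>200: continue
        z=c['f']*.072/w;P.append([r,w,*(c['t']+c['R']@np.array([0,(r-c['c'][1])/c['f']*z,z]))])
    print(np.round(P,3))
E
python3 - <<'E'
from h import *
face();go((.5,-.386),.05)
E
```

```text
[[ 1.34e+02  1.12e+02  5.54e-01 -3.96e-01  3.40e-02]
 [ 1.38e+02  1.15e+02  5.55e-01 -3.96e-01  4.00e-02]
 [ 1.42e+02  1.15e+02  5.54e-01 -3.95e-01  4.20e-02]
 [ 1.46e+02  1.16e+02  5.53e-01 -3.95e-01  4.50e-02]
 [ 1.50e+02  1.17e+02  5.52e-01 -3.95e-01  4.80e-02]
 [ 1.54e+02  1.17e+02  5.51e-01 -3.95e-01  5.00e-02]
 [ 1.58e+02  1.17e+02  5.49e-01 -3.94e-01  5.20e-02]
 [ 1.62e+02  1.18e+02  5.48e-01 -3.94e-01  5.50e-02]
 [ 1.66e+02  1.19e+02  5.47e-01 -3.94e-01  5.70e-02]
 [ 1.70e+02  1.19e+02  5.46e-01 -3.94e-01  5.90e-02]
 [ 1.74e+02  1.19e+02  5.44e-01 -3.93e-01  6.10e-02]
 [ 1.78e+02  1.21e+02  5.45e-01 -3.93e-01  6.50e-02]
 [ 1.82e+02  1.21e+02  5.43e-01 -3.93e-01  6.70e-02]
 [ 1.86e+02  1.21e+02  5.41e-01 -3.93e-01  6.80e-02]]
t 19.65 tcp [ 0.4909 -0.384   0.0558] tooly -100.94 tilt [-0.4969  0.0868] w 0.0335 gf 83.62859793473035 F [-0.3 -0.1 -5.1] 
 j [ 0.24  0.82  0.48  1.16 -0.11  1.71 -1.09] 
 -> [0.011  0.0002 0.0003] turn z 0
```

Request:
arm_command(
  targets=[
    [[0, 0, 0, 0, -0.1, 0], [0, 0, 0, 0, -0.2, 0], [0, 0, 0, 0, -0.3, 0], [0, 0, 0, 0, -0.3, 0]],
  ],
)

```text
time: 20.05
tcp_pos: [0.4908, -0.3836, 0.0504]
eef_rot: [-2.797, 0.27, 1.246]
wrist_force: [-1.1, 0.3, -5.2]
width: 0.0335
grip_force: 79.2
```

```bash
python3 - <<'E'
from h import *
face();go((.485,-.383),.04)
E
```

```text
[[ 1.34e+02  1.12e+02  5.44e-01 -3.93e-01  1.00e-02]
 [ 1.38e+02  1.15e+02  5.47e-01 -3.94e-01  1.50e-02]
 [ 1.42e+02  1.15e+02  5.46e-01 -3.93e-01  1.70e-02]
 [ 1.46e+02  1.15e+02  5.45e-01 -3.93e-01  2.00e-02]
 [ 1.50e+02  1.17e+02  5.46e-01 -3.93e-01  2.40e-02]
 [ 1.54e+02  1.17e+02  5.45e-01 -3.93e-01  2.60e-02]
 [ 1.58e+02  1.17e+02  5.44e-01 -3.93e-01  2.80e-02]
 [ 1.62e+02  1.17e+02  5.43e-01 -3.93e-01  3.00e-02]
 [ 1.66e+02  1.19e+02  5.44e-01 -3.93e-01  3.40e-02]
 [ 1.70e+02  1.19e+02  5.43e-01 -3.93e-01  3.60e-02]
 [ 1.74e+02  1.19e+02  5.42e-01 -3.93e-01  3.80e-02]
 [ 1.78e+02  1.20e+02  5.43e-01 -3.93e-01  4.10e-02]
 [ 1.82e+02  1.21e+02  5.43e-01 -3.93e-01  4.40e-02]
 [ 1.86e+02  1.21e+02  5.42e-01 -3.92e-01  4.60e-02]]
t 20.1 tcp [ 0.4908 -0.3838  0.0521] tooly -100.86 tilt [-0.7278  0.1329] w 0.0334 gf 79.20372077263892 F [ 0.1  0.6 -4.2] 
 j [ 0.29  1.11  0.48  0.82 -0.06  2.04 -1.08] 
 -> [0.005  0.0002 0.0124] turn z 0
```

Request:
arm_command(
  targets=[
    [[0.002, 0, 0.002, 0, 0, 0], [0.004, 0, 0.004, 0, 0, 0], [0.006, 0, 0.0055, 0, 0, 0], [0.0075, 0, 0.007, 0, 0, 0], [0.0075, 0, 0.007, 0, 0, 0]],
  ],
)

```text
time: 20.6
tcp_pos: [0.4906, -0.3842, 0.0496]
eef_rot: [-2.804, 0.277, 1.234]
wrist_force: [4.5, -1.9, 7.6]
width: 0.0333
grip_force: 79.8
```

```bash
python3 - <<'E'
from h import *
face();go((.485,-.383),.04)
E
```

```text
[[ 1.34e+02  1.11e+02  5.43e-01 -3.94e-01  8.00e-03]
 [ 1.38e+02  1.14e+02  5.46e-01 -3.94e-01  1.40e-02]
 [ 1.42e+02  1.15e+02  5.46e-01 -3.94e-01  1.70e-02]
 [ 1.46e+02  1.15e+02  5.45e-01 -3.94e-01  1.90e-02]
 [ 1.50e+02  1.16e+02  5.45e-01 -3.94e-01  2.20e-02]
 [ 1.54e+02  1.17e+02  5.45e-01 -3.94e-01  2.60e-02]
 [ 1.58e+02  1.17e+02  5.44e-01 -3.94e-01  2.80e-02]
 [ 1.62e+02  1.17e+02  5.43e-01 -3.94e-01  3.00e-02]
 [ 1.66e+02  1.18e+02  5.43e-01 -3.94e-01  3.30e-02]
 [ 1.70e+02  1.19e+02  5.43e-01 -3.94e-01  3.60e-02]
 [ 1.74e+02  1.19e+02  5.42e-01 -3.93e-01  3.80e-02]
 [ 1.78e+02  1.20e+02  5.43e-01 -3.93e-01  4.10e-02]
 [ 1.82e+02  1.21e+02  5.43e-01 -3.93e-01  4.40e-02]
 [ 1.86e+02  1.21e+02  5.42e-01 -3.93e-01  4.60e-02]]
t 20.65 tcp [ 0.4906 -0.3843  0.0496] tooly -100.98 tilt [-0.7247  0.1322] w 0.0335 gf 79.75078254472464 F [ 3.7 -0.3  7.7] 
 j [ 0.29  1.1   0.48  0.82 -0.07  2.04 -1.08] 
 -> [ 0.0032 -0.0003  0.0107] turn z 0
```

Request:
arm_command(
  targets=[
    [[0.0075, 0, 0.007, 0, 0, 0], [0.0075, 0, 0.007, 0, 0, 0], [0.0075, 0, 0.007, 0, 0, 0], [0.0075, 0, 0.0, 0, 0, 0], [0.0075, 0, -0.03, 0, 0, 0], [0.0075, 0, -0.07, 0, 0, 0], [0.0075, 0, -0.11, 0, 0, 0], [-0.02, 0, -0.14, 0, 0.14, 0], [-0.03, 0, -0.15, 0, 0.28, 0], [-0.03, 0, -0.15, 0, 0.42, 0], [-0.03, 0, -0.15, 0, 0.56, 0], [-0.03, 0, -0.15, 0, 0.7, 0]],
  ],
  hand=-1,
)

```text
time: 21.85
tcp_pos: [0.5805, -0.3998, 0.1707]
eef_rot: [-3.121, 0.299, 0.191]
wrist_force: [-0.4, -0.6, 0.9]
width: 0.0869
grip_force: 0.0
```

```bash
python3 - <<'E'
from h import *
go((.46,-.38),.2,-1.77)
s=manip.state();M=R.from_rotvec(s['eef_rot']).as_matrix()
tgt=np.column_stack([[np.cos(-.198),np.sin(-.198),0],[np.sin(-.198),-np.cos(-.198),0],[0,0,-1]]);print(R.from_matrix(M.T@tgt).as_rotvec())
E
```

```text
t 21.85 tcp [ 0.5805 -0.3998  0.1707] tooly -100.91 tilt [-0.1206  0.0124] w 0.0869 gf 0.0 F [-0.4 -0.6  0.9] 
 j [ 0.24  0.57  0.47  1.19 -0.18  1.53 -1.08] 
 -> [-0.1247  0.0037 -0.0143] turn z 0.0089
[0.01120211 0.1210225  0.00700456]
```

Request:
arm_command(
  targets=[
    [[-0.18, -0.17, -0.03, 0.011, 0.121, 0.007], [-0.18, -0.17, -0.03, 0.011, 0.121, 0.007], [-0.18, -0.17, -0.03, 0.011, 0.121, 0.007], [-0.18, -0.17, -0.03, 0.011, 0.121, 0.007], [-0.18, -0.17, -0.03, 0.011, 0.121, 0.007], [-0.18, -0.17, -0.03, 0.011, 0.121, 0.007], [-0.18, -0.17, -0.03, 0.011, 0.121, 0.007], [-0.18, -0.17, -0.03, 0.011, 0.121, 0.007]],
  ],
)

```text
time: 22.65
tcp_pos: [0.4407, -0.2001, 0.2202]
eef_rot: [-3.125, 0.313, 0.012]
wrist_force: [0.5, 0.5, -0.9]
width: 0.087
grip_force: 0.0
```

```bash
python3 - <<'E'
from h import *
c,im=snap('w9');go((.449,-.229),.04,-.45-np.pi/2)
n=[manip.read_camera('top') for _ in range(4)]
tp=np.mean(n,0).astype(np.uint8)[:,:,::-1].copy();cv2.imwrite('pics/top9.png',tp)
Z=lambda i,x,y,w,h,W,H:cv2.resize(i[y:y+h,x:x+w],(W,H),interpolation=cv2.INTER_CUBIC)
t0=cv2.imread('pics/top0.png')
m=np.vstack([np.hstack([Z(tp,435,205,80,60,400,300),Z(t0,380,240,60,45,400,300)]),np.hstack([Z(im,120,40,400,200,400,200),Z(t0,256,176,108,72,300,200),np.zeros((200,100,3),np.uint8)])])
cv2.imwrite('pics/m9.png',m)
E
```

```text
t 22.7 tcp [ 0.4406 -0.2004  0.2198] tooly -101.49 tilt [-0.0088  0.0019] w 0.0867 gf 0.0 F [-0.3 -0.8 -0.2] 
 j [-0.05 -0.06  0.4   1.8   0.02  1.4  -1.42] 
 -> [0.0156 0.0264 0.1796] turn z 0.2495
```

View pics/m9.png

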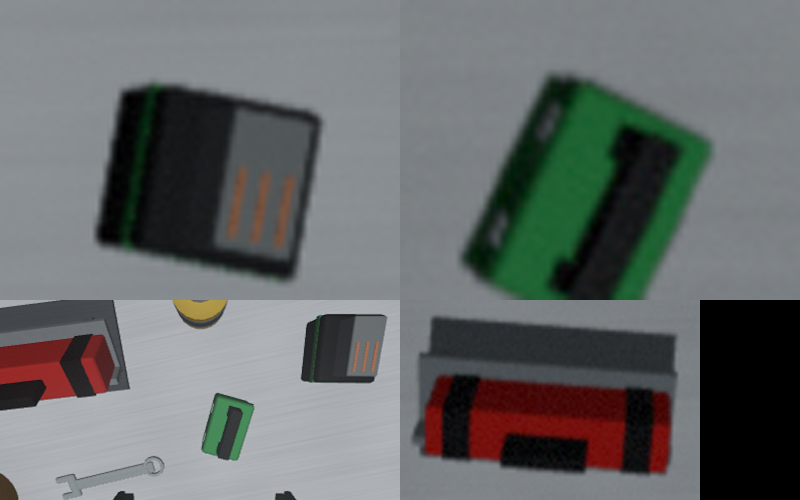

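The battery stands upright again on the bench: in the top crop its body corners are at about (163,87), (320,115), (296,279), (135,247), with the rail on top. The bit case and bar are undisturbed.

```bash
python3 - <<'E'
from h import *
np.set_printoptions(precision=4,suppress=True)
t=cam('top');c9,_=load('w9')
m={'A':(.038,.036,.062),'B':(.038,-.036,.062),'C':(-.038,-.036,.062),'D':(-.038,.036,.062),'a':(.03,.017,.097),'b':(.03,-.017,.097),'c':(-.03,-.017,.097),'d':(-.03,.017,.097)}
P=lambda x,y:(435+x/5-.4,205+y/5-.4)
o=[(0,m[k],P(*p)) for k,p in dict(A=(163,87),B=(320,115),C=(296,279),D=(135,247),a=(235,108),b=(313,122),c=(291,262),d=(213,246)).items()]
print('bat',fit([t],o,[.5,-.38,-.2]));print(fit([t],o[:4],[.5,-.38,-.2])[0],fit([t],o[4:],[.5,-.38,-.2])[0])
W=lambda x,y:(120+x,40+y-300)
o2=[(0,m[k],W(*p)) for k,p in dict(a=(353,317),b=(386,318),c=(380,375),d=(348,374)).items()]
print('bat w9',fit([c9],o2,[.5,-.38,-.2]))
b={'A':(.038,.025,.062),'B':(.038,-.025,.062),'C':(-.038,-.025,.062),'D':(-.038,.025,.062),'a':(.03,.007,.097),'b':(.03,-.007,.097),'c':(-.03,-.007,.097),'d':(-.03,.007,.097)}
Q=lambda x,y:(380+(x-400)/6.667-.4,240+y/6.667-.4);Q2=lambda x,y:(384+(x-400)/3.333-.4,216+(y-300)/3.333-.4)
o=[(0,b['A'],Q(580,82)),(0,b['B'],Q(712,143)),(0,b['D'],Q(495,268)),(0,b['C'],Q2(497,552))]
print('bit top',fit([t],o,[.45,-.23,-.43]))
o2=[(0,b[k],W(*p)) for k,p in dict(B=(254,402),C=(239,461),a=(228,407),b=(243,411),c=(230,459),d=(217,456)).items()]
print('bit w9',fit([c9],o2,[.45,-.23,-.43]))
E
```

```text
bat (array([ 0.5134, -0.3857, -0.1945]), array([[-0.2, -0.9],
       [ 0.9, -0.5],
       [ 0.3,  0.8],
       [-0.2,  1.1],
       [-0.3, -0.3],
       [ 0. , -0.2],
       [-0. , -0.1],
       [-0.5,  0.1]]))
[ 0.5136 -0.3852 -0.1948] [ 0.5131 -0.3861 -0.1938]
bat w9 (array([ 0.5102, -0.3889, -0.1527]), array([[ 0.5, -0.4],
       [ 0.8, -3.2],
       [-1. ,  0.8],
       [-0.4,  3.3]]))
bit top (array([ 0.4493, -0.2294, -0.4649]), array([[ 0.4, -1.6],
       [ 1.2, -0.7],
       [-1.7,  1.7],
       [ 0.1,  0.6]]))
bit w9 (array([ 0.4468, -0.2305, -0.4109]), array([[-0.2,  0.7],
       [-0.2, -0.9],
       [ 1.6,  0. ],
       [-1.3, -1.4],
       [-0.8,  0.5],
       [ 0.7,  1.1]]))
```

Request:
arm_command(
  targets=[
    [[0.11, 0.167, 0, 0, 0.009, -0.006], [0.11, 0.167, 0, 0, 0.009, -0.006], [0.11, 0.167, 0, 0, 0.009, -0.006], [0.11, 0.167, 0, 0, 0.009, -0.006], [0.11, 0.167, 0.04, 0, 0.009, -0.006], [0.11, 0.167, 0.07, 0, 0.009, -0.006], [0.11, 0.167, 0.09, 0, 0.009, -0.006], [0.11, 0.167, 0.09, 0, 0.009, -0.006]],
  ],
)

```text
time: 23.7
tcp_pos: [0.5119, -0.3834, 0.1239]
eef_rot: [-3.124, 0.304, 0.013]
wrist_force: [-0.0, -0.1, 0.2]
width: 0.087
grip_force: 0.0
```

```bash
python3 - <<'E'
from h import *
go((.5134,-.3857),.034,-.1945-np.pi/2)
E
```

```text
t 23.7 tcp [ 0.5119 -0.3834  0.1239] tooly -101.1 tilt [-0.0078  0.004 ] w 0.087 gf 0.0 F [-0.  -0.1  0.2] 
 j [ 0.17  0.37  0.55  1.57 -0.2   1.27 -1.02] 
 -> [0.0027 0.0022 0.0898] turn z 0.0007
```

Request:
arm_command(
  targets=[
    [[0.002, 0.002, 0.03, 0, 0.006, 0], [0.002, 0.002, 0.06, 0, 0.006, 0], [0.002, 0.002, 0.08, 0, 0.006, 0], [0.002, 0.002, 0.09, 0, 0.006, 0], [0.002, 0.002, 0.09, 0, 0.006, 0]],
  ],
)

```text
time: 24.2
tcp_pos: [0.5154, -0.3866, 0.0378]
eef_rot: [-3.126, 0.303, -0.006]
wrist_force: [-0.6, -0.1, 0.9]
width: 0.0868
grip_force: 0.0
```

Request:
arm_command(
  targets=[
    [[0, 0, 0, 0, 0, 0], [0, 0, 0, 0, 0, 0], [0, 0, 0, 0, 0, 0], [0, 0, 0, 0, 0, 0], [0, 0, 0, 0, 0, 0], [0, 0, 0, 0, 0, 0], [0, 0, 0, 0, 0, 0], [0, 0, 0, 0, 0, 0], [0, 0, 0, 0, 0, 0], [0, 0, 0, 0, 0, 0]],
  ],
  hand=1,
  force=50,
)

```text
time: 25.2
tcp_pos: [0.5155, -0.388, 0.0388]
eef_rot: [3.125, -0.304, 0.009]
wrist_force: [-0.2, -3.7, 1.6]
width: 0.0336
grip_force: 49.9
```

```bash
python3 - <<'E'
from h import *
go((.5134,-.3857),.27)
E
```

```text
t 25.2 tcp [ 0.5155 -0.388   0.0388] tooly -101.1 tilt [ 0.0058 -0.0022] w 0.0336 gf 49.90195691585541 F [-0.2 -3.7  1.6] 
 j [ 0.19  0.45  0.52  1.65 -0.25  1.1  -0.98] 
 -> [-0.0011 -0.0016 -0.2313] turn z 0
```

Request:
arm_command(
  targets=[
    [[0, 0, -0.005, 0, 0, 0], [0, 0, -0.015, 0, 0, 0], [0, 0, -0.035, 0, 0, 0], [0, 0, -0.065, 0, 0, 0], [0, 0, -0.1, 0, 0, 0], [0, 0, -0.14, 0, 0, 0], [0, 0, -0.18, 0, 0, 0], [0, 0, -0.21, 0, 0, 0], [0, 0, -0.225, 0, 0, 0], [0, 0, -0.23, 0, 0, 0]],
  ],
)

```text
time: 26.2
tcp_pos: [0.515, -0.3864, 0.2698]
eef_rot: [3.127, -0.302, 0.011]
wrist_force: [0.9, -0.8, -5.0]
width: 0.0336
grip_force: 49.9
```

```bash
python3 - <<'E'
from h import *
c,im=snap('wa');go(inTote(.026,.062),.27,-.1975-np.pi/2)
# rail/side extents on centre column
v=im.max(2).astype(int)
print([(r,int(v[r,325])) for r in range(120,240,6)])
E
```

```text
t 26.25 tcp [ 0.5147 -0.3862  0.2691] tooly -101.03 tilt [ 0.0061 -0.0002] w 0.0338 gf 49.87191438674927 F [ 0.2 -0.4 -3.8] 
 j [ 0.17  0.3   0.57  1.36 -0.17  1.52 -1.04] 
 -> [-8.170e-02 -7.517e-01 -7.000e-04] turn z 0.005
[(120, 179), (126, 184), (132, 182), (138, 184), (144, 182), (150, 182), (156, 182), (162, 180), (168, 181), (174, 43), (180, 49), (186, 41), (192, 47), (198, 50), (204, 60), (210, 59), (216, 59), (222, 115), (228, 119), (234, 120)]
```

Request:
arm_command(
  targets=[
    [[-0.001, -0.012, 0, 0, 0, 0], [-0.004, -0.035, 0, 0, 0, 0], [-0.007, -0.065, 0, 0, 0, 0], [-0.011, -0.105, 0, 0, 0, 0], [-0.016, -0.15, 0, 0, 0, 0], [-0.021, -0.195, 0, 0, 0, 0], [-0.026, -0.24, 0, 0, 0, 0], [-0.031, -0.285, 0, 0, 0, 0], [-0.036, -0.33, 0, 0, 0, 0.005], [-0.041, -0.375, 0, 0, 0, 0.005], [-0.046, -0.42, 0, 0, 0, 0.005], [-0.051, -0.465, 0, 0, 0, 0.005]],
  ],
)

```text
time: 27.45
tcp_pos: [0.5516, 0.0823, 0.2661]
eef_rot: [3.126, -0.309, 0.003]
wrist_force: [0.3, -0.4, -5.2]
width: 0.0335
grip_force: 49.9
```

Request:
arm_command(
  targets=[
    [[-0.005, -0.045, 0, 0, 0, 0], [-0.01, -0.09, 0, 0, 0, 0], [-0.015, -0.135, 0, 0, 0, 0], [-0.02, -0.18, 0, 0, 0, 0], [-0.023, -0.215, 0, 0, 0, 0], [-0.026, -0.245, 0, 0, 0, 0], [-0.028, -0.265, 0, 0, 0, 0], [-0.03, -0.278, 0, 0, 0, 0], [-0.031, -0.286, 0, 0, 0, 0], [-0.031, -0.286, 0, 0, 0, 0]],
  ],
)

```text
time: 28.45
tcp_pos: [0.5785, 0.3668, 0.2672]
eef_rot: [3.126, -0.308, 0.006]
wrist_force: [-0.2, -0.7, -4.0]
width: 0.0336
grip_force: 49.9
```

```bash
python3 - <<'E'
from h import *
c,im=snap('wb');go(inTote(.026,.062),.13,-.1975-np.pi/2)
v=im.max(2).astype(int);print([(r,int(v[r,325]),im[r,325].tolist()) for r in range(150,192,6)])
E
```

```text
t 28.5 tcp [0.5792 0.3654 0.2678] tooly -101.36 tilt [ 0.0045 -0.0018] w 0.0334 gf 49.871891140937805 F [ 0.5 -0.9 -4.9] 
 j [-0.66  0.37  0.08  1.22 -0.02  1.55 -2.36] 
 -> [-0.0018 -0.0017  0.1378] turn z -0.0007
[(150, 181, [181, 112, 71]), (156, 180, [180, 110, 69]), (162, 180, [180, 110, 68]), (168, 179, [179, 109, 66]), (174, 49, [49, 42, 38]), (180, 51, [50, 51, 39]), (186, 45, [45, 39, 37])]
```

Request:
arm_command(
  targets=[
    [[-0.002, -0.002, 0.02, 0, 0, 0], [-0.002, -0.002, 0.06, 0, 0, 0], [-0.002, -0.002, 0.1, 0, 0, 0], [-0.002, -0.002, 0.13, 0, 0, 0], [-0.002, -0.002, 0.145, 0, 0, 0], [-0.002, -0.002, 0.145, 0, 0, 0]],
  ],
)

```text
time: 29.1
tcp_pos: [0.5777, 0.366, 0.1211]
eef_rot: [3.122, -0.313, 0.003]
wrist_force: [-1.3, -1.1, -4.3]
width: 0.0336
grip_force: 49.9
```

Request:
arm_command(
  targets=[
    [[0, 0, 0.01, 0, 0, 0], [0, 0, 0.018, 0, 0, 0], [0, 0, 0.025, 0, 0, 0]],
  ],
)

```text
time: 29.4
tcp_pos: [0.5795, 0.3687, 0.0993]
eef_rot: [-3.125, 0.31, -0.011]
wrist_force: [-0.3, -0.7, -5.5]
width: 0.0339
grip_force: 49.9
```

```bash
python3 - <<'E'
from h import *
c,im=snap('wc');go(inTote(.026,.062),.0428,-.1975-np.pi/2)
s=manip.state();print('gap rows:')
for col in(300,325,350):print(col,[(r,*im[r,col].tolist()) for r in range(112,190,3)])
E
```

```text
t 29.45 tcp [0.5786 0.3682 0.0974] tooly -101.34 tilt [ 0.0049 -0.0009] w 0.0335 gf 49.87132966518402 F [-0.4 -0.7 -5.4] 
 j [-0.66  0.44  0.06  1.47 -0.03  1.23 -2.36] 
 -> [-0.0003  0.001   0.0546] turn z -0.0004
gap rows:
300 [(112, 211, 205, 202), (115, 208, 204, 200), (118, 207, 202, 199), (121, 210, 206, 203), (124, 210, 205, 202), (127, 203, 198, 195), (130, 209, 205, 201), (133, 207, 203, 199), (136, 207, 203, 199), (139, 205, 201, 197), (142, 205, 201, 197), (145, 208, 203, 199), (148, 209, 204, 200), (151, 206, 202, 199), (154, 98, 68, 54), (157, 99, 67, 54), (160, 96, 64, 52), (163, 181, 112, 71), (166, 165, 99, 64), (169, 184, 113, 70), (172, 42, 45, 45), (175, 52, 50, 47), (178, 52, 49, 45), (181, 65, 88, 54), (184, 74, 100, 61), (187, 51, 47, 44)]
325 [(112, 208, 203, 200), (115, 212, 208, 204), (118, 209, 204, 201), (121, 205, 201, 198), (124, 209, 205, 201), (127, 210, 205, 201), (130, 209, 205, 201), (133, 208, 204, 200), (136, 208, 204, 200), (139, 210, 206, 202), (142, 208, 204, 200), (145, 209, 204, 200), (148, 210, 206, 202), (151, 209, 204, 200), (154, 97, 65, 51), (157, 100, 67, 53), (160, 95, 62, 50), (163, 183, 112, 69), (166, 163, 99, 62), (169, 185, 113, 71), (172, 68, 53, 47), (175, 47, 45, 41), (178, 50, 45, 43), (181, 59, 80, 47), (184, 93, 146, 72), (187, 44, 40, 36)]
350 [(112, 210, 206, 202), (115, 210, 205, 201), (118, 210, 206, 203), (121, 213, 209, 205), (124, 211, 207, 204), (127, 214, 209, 205), (130, 211, 207, 204), (133, 210, 206, 202), (136, 211, 206, 203), (139, 210, 206, 202), (142, 211, 207, 203), (145, 214, 209, 206), (148, 214, 209, 205), (151, 210, 206, 202), (154, 98, 65, 50), (157, 98, 65, 50), (160, 94, 61, 47), (163, 183, 111, 69), (166, 157, 93, 60), (169, 186, 114, 70), (172, 105, 68, 50), (175, 50, 43, 40), (178, 50, 42, 42), (181, 56, 65, 42), (184, 81, 124, 61), (187, 45, 38, 36)]
```

Request:
arm_command(
  targets=[
    [[0, 0.001, 0.015, 0, 0, 0], [0, 0.001, 0.03, 0, 0, 0], [0, 0.001, 0.042, 0, 0, 0], [0, 0.001, 0.05, 0, 0, 0], [0, 0.001, 0.053, 0, 0, 0], [0, 0.001, 0.055, 0, 0, 0], [0, 0.001, 0.056, 0, 0, 0]],
  ],
)

```text
time: 30.15
tcp_pos: [0.5793, 0.3676, 0.0428]
eef_rot: [-3.126, 0.31, -0.01]
wrist_force: [0.2, -0.2, -4.8]
width: 0.0338
grip_force: 49.9
```

```bash
python3 - <<'E'
from h import *
go(inTote(.026,.062),.0428,-.1975-np.pi/2)
E
```

```text
t 30.15 tcp [0.5793 0.3676 0.0428] tooly -101.34 tilt [0.0062 0.    ] w 0.0338 gf 49.87170875072479 F [ 0.2 -0.2 -4.8] 
 j [-0.65  0.48  0.06  1.52 -0.03  1.13 -2.35] 
 -> [-0.0008  0.0006 -0.    ] turn z -0.0005
```

Request:
arm_command(
  targets=[
    [[0, 0, 0.0015, 0, 0, 0], [0, 0, 0.003, 0, 0, 0], [0, 0, 0.003, 0, 0, 0]],
  ],
)

```text
time: 30.45
tcp_pos: [0.5795, 0.3675, 0.0427]
eef_rot: [-3.125, 0.311, -0.011]
wrist_force: [-5.1, -2.8, 7.5]
width: 0.0337
grip_force: 49.9
```

Request:
arm_command(
  targets=[
    [[0, 0, 0, 0, 0, 0], [0, 0, 0, 0, 0, 0], [0, 0, 0, 0, 0, 0], [0, 0, 0, 0, 0, 0], [0, 0, -0.02, 0, 0, 0], [0, 0, -0.07, 0, 0, 0], [0, 0, -0.12, 0, 0, 0], [0, 0, -0.17, 0, 0, 0], [0, 0, -0.2, 0, 0, 0]],
  ],
  hand=-0.3,
)

```text
time: 31.35
tcp_pos: [0.5792, 0.3684, 0.2447]
eef_rot: [-3.122, 0.31, -0.016]
wrist_force: [0.3, -0.3, -0.6]
width: 0.0565
grip_force: 0.0
```

```bash
python3 - <<'E'
from h import *
go((.449,-.2295),.22,-.455-np.pi/2);snap('wd')
E
```

```text
t 31.35 tcp [0.5792 0.3684 0.2447] tooly -101.34 tilt [0.0109 0.0034] w 0.0565 gf 0.0 F [ 0.3 -0.3 -0.6] 
 j [-0.66  0.37  0.07  1.27 -0.02  1.49 -2.36] 
 -> [-0.0103  0.6119  0.0213] turn z 0.2571
```

Request:
arm_command(
  targets=[
    [[-0.01, 0.612, 0, 0, -0.009, 0.257], [-0.01, 0.612, 0, 0, -0.009, 0.257], [-0.01, 0.612, 0, 0, -0.009, 0.257], [-0.01, 0.612, 0, 0, -0.009, 0.257], [-0.01, 0.612, 0, 0, -0.009, 0.257], [-0.01, 0.612, 0, 0, -0.009, 0.257], [-0.01, 0.612, 0, 0, -0.009, 0.257], [-0.01, 0.612, 0, 0, -0.009, 0.257], [-0.01, 0.612, 0, 0, -0.009, 0.257], [-0.01, 0.612, 0, 0, -0.009, 0.257], [-0.01, 0.612, 0, 0, -0.009, 0.257], [-0.01, 0.612, 0, 0, -0.009, 0.257]],
  ],
)

```text
time: 32.6
tcp_pos: [0.4496, -0.2207, 0.239]
eef_rot: [-3.059, 0.708, 0.004]
wrist_force: [1.2, -0.3, -0.8]
width: 0.0567
grip_force: 0.0
```

```bash
python3 - <<'E'
from h import *
go((.449,-.2295),.0355,-.455-np.pi/2)
E
```

```text
t 32.6 tcp [ 0.4496 -0.2207  0.239 ] tooly -116.06 tilt [-0.0018  0.0026] w 0.0567 gf 0.0 F [ 1.2 -0.3 -0.8] 
 j [-0.16 -0.04  0.55  1.74  0.02  1.44 -1.64] 
 -> [0.0039 0.0085 0.2035] turn z 0.0002
```

Request:
arm_command(
  targets=[
    [[0.004, 0.0085, 0.04, 0, 0, 0], [0.004, 0.0085, 0.085, 0, 0, 0], [0.004, 0.0085, 0.13, 0, 0, 0], [0.004, 0.0085, 0.165, 0, 0, 0], [0.004, 0.0085, 0.19, 0, 0, 0], [0.004, 0.0085, 0.202, 0, 0, 0], [0.004, 0.0085, 0.202, 0, 0, 0]],
  ],
)

```text
time: 33.3
tcp_pos: [0.4483, -0.2273, 0.0356]
eef_rot: [-3.059, 0.708, 0.01]
wrist_force: [-0.1, 0.2, 0.2]
width: 0.0562
grip_force: 0.0
```

Request:
arm_command(
  targets=[
    [[0, 0, 0, 0, 0, 0], [0, 0, 0, 0, 0, 0], [0, 0, 0, 0, 0, 0], [0, 0, 0, 0, 0, 0], [0, 0, 0, 0, 0, 0], [0, 0, 0, 0, 0, 0], [0, 0, 0, 0, 0, 0], [0, 0, 0, 0, 0, 0], [0, 0, 0, 0, 0, 0]],
  ],
  hand=1,
)

```text
time: 34.2
tcp_pos: [0.4491, -0.2276, 0.0367]
eef_rot: [-3.059, 0.708, 0.007]
wrist_force: [-0.0, 0.2, -1.6]
width: 0.0138
grip_force: 49.8
```

```bash
python3 - <<'E'
from h import *
go((.449,-.2295),.25,-.1975-np.pi/2)
E
```

```text
t 34.2 tcp [ 0.4491 -0.2276  0.0367] tooly -116.07 tilt [-0.0037  0.0027] w 0.0138 gf 49.80940102832392 F [-0.   0.2 -1.6] 
 j [-0.12  0.15  0.58  2.   -0.1   1.02 -1.52] 
 -> [-2.000e-04  1.600e-03 -2.133e-01] turn z -0.2575
```

Request:
arm_command(
  targets=[
    [[0, 0, -0.01, 0, 0, 0], [0, 0, -0.035, 0, 0, 0], [0, 0, -0.075, 0, 0, 0], [0, 0, -0.12, 0, 0, 0], [0, 0, -0.165, 0, 0, 0], [-0.003, -0.011, -0.2, 0, 0, -0.005], [-0.008, -0.032, -0.213, 0, 0, -0.016], [-0.016, -0.063, -0.213, 0, 0, -0.031], [-0.026, -0.105, -0.213, 0, 0, -0.051], [-0.037, -0.148, -0.213, 0, 0, -0.072], [-0.048, -0.192, -0.213, 0, 0, -0.094], [-0.059, -0.237, -0.213, 0, 0, -0.116]],
  ],
)

```text
time: 35.4
tcp_pos: [0.5011, 0.0121, 0.251]
eef_rot: [-3.094, 0.529, 0.005]
wrist_force: [1.0, -0.6, -2.1]
width: 0.0139
grip_force: 49.8
```

```bash
python3 - <<'E'
from h import *
go(inTote(.024,-.003),.25,-.1975-np.pi/2)
E
```

```text
t 35.4 tcp [0.5011 0.0121 0.251 ] tooly -109.41 tilt [-0.0025  0.0026] w 0.0139 gf 49.80794278671965 F [ 1.  -0.6 -2.1] 
 j [-0.39 -0.03  0.31  1.71  0.01  1.46 -1.99] 
 -> [-0.038  -0.296   0.0016] turn z -0.1413
```

Request:
arm_command(
  targets=[
    [[-0.006, -0.042, 0, 0, 0, -0.02], [-0.012, -0.088, 0, 0, 0, -0.042], [-0.017, -0.134, 0, 0, 0, -0.064], [-0.022, -0.176, 0, 0, 0, -0.085], [-0.027, -0.216, 0, 0, 0, -0.103], [-0.031, -0.248, 0, 0, 0, -0.119], [-0.034, -0.272, 0.01, 0, 0, -0.13], [-0.037, -0.287, 0.03, 0, 0, -0.138], [-0.038, -0.296, 0.06, 0, 0, -0.141], [-0.038, -0.296, 0.095, 0, 0, -0.141], [-0.038, -0.296, 0.12, 0, 0, -0.141], [-0.038, -0.296, 0.13, 0, 0, -0.141]],
  ],
)

```text
time: 36.6
tcp_pos: [0.5613, 0.3016, 0.1176]
eef_rot: [3.125, -0.31, -0.013]
wrist_force: [-0.7, 0.2, -3.1]
width: 0.0136
grip_force: 49.8
```

```bash
python3 - <<'E'
from h import *
go(inTote(.024,-.003),.0407,-.1975-np.pi/2)
c,im=snap('we')
for col in(290,325,345):print(col,[(r,*im[r,col].tolist()) for r in range(146,186,3)])
E
```

```text
t 36.6 tcp [0.5613 0.3016 0.1176] tooly -101.33 tilt [-0.0082 -0.0009] w 0.0136 gf 49.80891871266067 F [-0.7  0.2 -3.1] 
 j [-0.62  0.34  0.11  1.57 -0.04  1.25 -2.27] 
 -> [ 0.0025 -0.0028  0.0768] turn z -0.0003
290 [(146, 87, 58, 44), (149, 88, 58, 44), (152, 106, 64, 46), (155, 169, 98, 59), (158, 56, 80, 48), (161, 89, 142, 68), (164, 56, 81, 43), (167, 58, 82, 45), (170, 49, 61, 39), (173, 53, 74, 41), (176, 44, 53, 37), (179, 43, 46, 36), (182, 52, 55, 45), (185, 47, 70, 34)]
325 [(146, 90, 59, 47), (149, 89, 58, 44), (152, 106, 64, 45), (155, 165, 96, 57), (158, 170, 102, 62), (161, 170, 101, 61), (164, 170, 101, 62), (167, 169, 101, 59), (170, 43, 70, 36), (173, 51, 71, 37), (176, 51, 74, 38), (179, 44, 49, 34), (182, 50, 72, 35), (185, 49, 72, 34)]
345 [(146, 89, 58, 44), (149, 90, 60, 45), (152, 110, 66, 45), (155, 164, 96, 56), (158, 171, 104, 64), (161, 171, 102, 61), (164, 170, 102, 60), (167, 171, 102, 60), (170, 46, 72, 38), (173, 54, 73, 38), (176, 56, 75, 40), (179, 48, 49, 33), (182, 52, 72, 35), (185, 52, 74, 36)]
```

Request:
arm_command(
  targets=[
    [[0.002, -0.0025, 0, 0, 0.006, 0], [0.002, -0.0025, 0.015, 0, 0.006, 0], [0.002, -0.0025, 0.03, 0, 0.006, 0], [0.002, -0.0025, 0.045, 0, 0.006, 0], [0.002, -0.0025, 0.058, 0, 0.006, 0], [0.002, -0.0025, 0.067, 0, 0.006, 0], [0.002, -0.0025, 0.072, 0, 0.006, 0], [0.002, -0.0025, 0.075, 0, 0.006, 0], [0.002, -0.0025, 0.077, 0, 0.006, 0]],
  ],
)

```text
time: 37.55
tcp_pos: [0.566, 0.3051, 0.0441]
eef_rot: [-3.124, 0.31, -0.005]
wrist_force: [0.6, 0.6, -3.6]
width: 0.0138
grip_force: 49.8
```

Request:
arm_command(
  targets=[
    [[0, 0, 0.0015, 0, 0, 0], [0, 0, 0.0025, 0, 0, 0]],
  ],
)

```text
time: 37.75
tcp_pos: [0.566, 0.3051, 0.0418]
eef_rot: [-3.124, 0.31, -0.005]
wrist_force: [0.0, -1.1, -3.2]
width: 0.0137
grip_force: 49.8
```

```bash
python3 - <<'E'
from h import *
go(inTote(.024,-.003),.0407,-.1975-np.pi/2)
E
```

```text
t 37.75 tcp [0.566  0.3051 0.0418] tooly -101.34 tilt [0.0036 0.0017] w 0.0137 gf 49.80913878651336 F [ 0.  -1.1 -3.2] 
 j [-0.62  0.4   0.11  1.64 -0.05  1.1  -2.27] 
 -> [-0.0021  0.0017  0.0011] turn z -0.0005
```

Request:
arm_command(
  targets=[
    [[-0.002, 0.0015, 0.0005, 0, 0, 0], [-0.0025, 0.0015, 0.002, 0, 0, 0], [-0.0025, 0.0015, 0.003, 0, 0, 0]],
  ],
)

```text
time: 38.05
tcp_pos: [0.5638, 0.3037, 0.0406]
eef_rot: [-3.124, 0.311, -0.007]
wrist_force: [-2.4, -2.5, 10.8]
width: 0.0137
grip_force: 49.8
```

Request:
arm_command(
  targets=[
    [[0, 0, 0, 0, 0, 0], [0, 0, 0, 0, 0, 0], [0, 0, 0, 0, 0, 0], [0, 0, -0.015, 0, 0, 0], [0, 0, -0.06, 0, 0, 0], [0, 0, -0.11, 0, 0, 0], [0, 0, -0.16, 0, 0, 0], [0, 0, -0.2, 0, 0, 0]],
  ],
  hand=-0.3,
)

```text
time: 38.85
tcp_pos: [0.563, 0.3041, 0.2433]
eef_rot: [-3.122, 0.31, -0.01]
wrist_force: [1.5, 0.1, -0.9]
width: 0.0561
grip_force: 0.0
```

```bash
python3 - <<'E'
from h import *
go((.608,-.2285),.24,-.1975-np.pi/2);snap('wf')
E
```

```text
t 38.85 tcp [0.563  0.3041 0.2433] tooly -101.34 tilt [0.0066 0.0037] w 0.0561 gf 0.0 F [ 1.5  0.1 -0.9] 
 j [-0.63  0.27  0.12  1.4  -0.03  1.47 -2.28] 
 -> [0.1488 0.5134 0.0016] turn z -0.0004
```

Request:
arm_command(
  targets=[
    [[0.149, 0.5135, 0, 0, -0.006, 0], [0.149, 0.5135, 0, 0, -0.006, 0], [0.149, 0.5135, 0, 0, -0.006, 0], [0.149, 0.5135, 0, 0, -0.006, 0], [0.149, 0.5135, 0, 0, -0.006, 0], [0.149, 0.5135, 0, 0, -0.006, 0], [0.149, 0.5135, 0, 0, -0.006, 0], [0.149, 0.5135, 0, 0, -0.006, 0], [0.149, 0.5135, 0, 0, -0.006, 0], [0.149, 0.5135, 0, 0, -0.006, 0], [0.149, 0.5135, 0, 0, -0.006, 0], [0.149, 0.5135, 0, 0, -0.006, 0]],
  ],
)

```text
time: 40.1
tcp_pos: [0.6055, -0.2371, 0.2384]
eef_rot: [3.122, -0.326, -0.005]
wrist_force: [0.4, -0.8, 0.1]
width: 0.0569
grip_force: 0.0
```

```bash
python3 - <<'E'
from h import *
go((.608,-.2285),.056,-.1975-np.pi/2)
E
```

```text
t 40.1 tcp [ 0.6055 -0.2371  0.2384] tooly -101.92 tilt [-0.0034 -0.0021] w 0.0569 gf 0.0 F [ 0.4 -0.8  0.1] 
 j [-0.01  0.32  0.45  1.38 -0.13  1.48 -1.35] 
 -> [ 0.0012 -0.0094  0.1824] turn z -0.0106
```

Request:
arm_command(
  targets=[
    [[0.001, 0, 0.03, 0, 0, -0.01], [0.001, 0, 0.06, 0, 0, -0.01], [0.001, 0, 0.08, 0, 0, -0.01], [0.001, 0, 0.08, 0, 0, -0.01]],
  ],
)

```text
time: 40.5
tcp_pos: [0.6065, -0.227, 0.1549]
eef_rot: [-3.124, 0.293, 0.014]
wrist_force: [-0.0, 1.1, 0.3]
width: 0.0568
grip_force: 0.0
```

```bash
python3 - <<'E'
from h import *
go((.608,-.2285),.056,-.1975-np.pi/2)
E
```

```text
t 40.5 tcp [ 0.6065 -0.227   0.1549] tooly -100.7 tilt [-0.0083  0.0048] w 0.0568 gf 0.0 F [-0.   1.1  0.3] 
 j [-0.02  0.35  0.43  1.5  -0.15  1.33 -1.33] 
 -> [0.0027 0.0015 0.0989] turn z 0.0107
```

Request:
arm_command(
  targets=[
    [[0.002, 0.001, 0.03, 0, 0.004, 0.005], [0.002, 0.001, 0.06, 0, 0.004, 0.005], [0.002, 0.001, 0.085, 0, 0.004, 0.005], [0.002, 0.001, 0.098, 0, 0.004, 0.005], [0.002, 0.001, 0.098, 0, 0.004, 0.005]],
  ],
)

```text
time: 41.0
tcp_pos: [0.6093, -0.2294, 0.0592]
eef_rot: [-3.125, 0.301, 0.002]
wrist_force: [-0.1, 0.0, 0.4]
width: 0.0568
grip_force: 0.0
```

Request:
arm_command(
  targets=[
    [[0, 0, 0, 0, 0, 0], [0, 0, 0, 0, 0, 0], [0, 0, 0, 0, 0, 0], [0, 0, 0, 0, 0, 0], [0, 0, 0, 0, 0, 0], [0, 0, 0, 0, 0, 0]],
  ],
  hand=1,
)

```text
time: 41.6
tcp_pos: [0.6109, -0.2301, 0.0614]
eef_rot: [-3.125, 0.302, -0.005]
wrist_force: [0.2, 1.8, 6.2]
width: 0.0371
grip_force: 50.0
```

```bash
python3 - <<'E'
from h import *
go(inTote(.03,-.067),.27,-.1975-np.pi/2)
E
```

```text
t 41.6 tcp [ 0.6109 -0.2301  0.0614] tooly -101.03 tilt [0.0034 0.0016] w 0.0371 gf 49.99650478363037 F [0.2 1.8 6.2] 
 j [-0.    0.42  0.42  1.61 -0.19  1.15 -1.31] 
 -> [-0.1423 -0.4515 -0.2081] turn z 0.0049
```

Request:
arm_command(
  targets=[
    [[0, 0, -0.008, 0, 0, 0], [0, 0, -0.03, 0, 0, 0], [0, 0, -0.065, 0, 0, 0], [0, 0, -0.105, 0, 0, 0], [0, 0, -0.145, 0, 0, 0], [-0.003, -0.01, -0.175, 0, 0, 0], [-0.009, -0.03, -0.19, 0, 0, 0], [-0.018, -0.06, -0.19, 0, 0, 0], [-0.03, -0.1, -0.19, 0, 0, 0], [-0.043, -0.142, -0.19, 0, 0, 0.005], [-0.057, -0.185, -0.19, 0, 0, 0.005], [-0.071, -0.228, -0.19, 0, 0, 0.005]],
  ],
  force=55,
)

```text
time: 42.8
tcp_pos: [0.5822, 0.0079, 0.2493]
eef_rot: [-3.125, 0.312, 0.002]
wrist_force: [1.0, 0.0, -3.2]
width: 0.0372
grip_force: 55.0
```

Request:
arm_command(
  targets=[
    [[-0.013, -0.043, 0, 0, 0, 0], [-0.026, -0.084, 0, 0, 0, 0], [-0.038, -0.122, 0, 0, 0, 0], [-0.048, -0.155, 0, 0, 0, 0], [-0.057, -0.182, 0, 0, 0, 0], [-0.063, -0.202, 0, 0, 0, 0], [-0.067, -0.216, 0, 0, 0, 0], [-0.07, -0.224, 0.01, 0, 0, 0], [-0.07, -0.225, 0.035, 0, 0, 0], [-0.07, -0.225, 0.065, 0, 0, 0], [-0.07, -0.225, 0.085, 0, 0, 0], [-0.07, -0.225, 0.09, 0, 0, 0]],
  ],
)

```text
time: 44.0
tcp_pos: [0.5572, 0.2387, 0.1565]
eef_rot: [3.123, -0.313, -0.008]
wrist_force: [-0.8, -0.1, -2.4]
width: 0.0371
grip_force: 55.0
```

```bash
python3 - <<'E'
from h import *
go(inTote(.0315,-.0655),.0654,-.1975-np.pi/2)
c,im=snap('wg')
for col in(310,325,340):print(col,[(r,*im[r,col].tolist()) for r in range(112,200,4)])
E
```

```text
t 44.0 tcp [0.5572 0.2387 0.1565] tooly -101.46 tilt [-0.0051 -0.0024] w 0.0371 gf 54.98485028743744 F [-0.8 -0.1 -2.4] 
 j [-0.57  0.25  0.15  1.6  -0.04  1.3  -2.19] 
 -> [ 0.0014 -0.003   0.0911] turn z -0.0025
310 [(112, 196, 191, 188), (116, 197, 193, 189), (120, 196, 191, 188), (124, 199, 196, 192), (128, 201, 197, 193), (132, 199, 194, 191), (136, 197, 193, 190), (140, 197, 192, 189), (144, 197, 192, 188), (148, 138, 118, 107), (152, 90, 61, 49), (156, 155, 92, 60), (160, 172, 106, 68), (164, 171, 103, 64), (168, 171, 104, 65), (172, 173, 102, 62), (176, 51, 95, 111), (180, 74, 56, 44), (184, 72, 53, 42), (188, 47, 94, 111), (192, 49, 97, 115), (196, 76, 164, 189)]
325 [(112, 194, 190, 186), (116, 196, 192, 189), (120, 200, 196, 192), (124, 200, 196, 193), (128, 198, 193, 190), (132, 201, 197, 194), (136, 198, 193, 190), (140, 199, 195, 191), (144, 196, 191, 188), (148, 159, 132, 114), (152, 91, 61, 50), (156, 159, 95, 62), (160, 173, 105, 68), (164, 172, 104, 66), (168, 171, 105, 66), (172, 48, 95, 114), (176, 78, 61, 49), (180, 76, 58, 48), (184, 81, 89, 86), (188, 51, 95, 112), (192, 80, 170, 195), (196, 77, 166, 192)]
340 [(112, 197, 192, 189), (116, 198, 194, 191), (120, 201, 196, 193), (124, 199, 194, 191), (128, 203, 198, 194), (132, 197, 193, 190), (136, 200, 195, 192), (140, 196, 192, 188), (144, 197, 193, 189), (148, 123, 90, 71), (152, 92, 63, 52), (156, 162, 97, 65), (160, 174, 108, 71), (164, 173, 106, 69), (168, 171, 104, 67), (172, 172, 105, 67), (176, 56, 95, 109), (180, 77, 60, 50), (184, 75, 58, 49), (188, 57, 98, 113), (192, 52, 95, 110), (196, 79, 167, 193)]
```

Request:
arm_command(
  targets=[
    [[0.001, -0.0025, 0.01, 0, 0.004, 0], [0.001, -0.0025, 0.025, 0, 0.004, 0], [0.001, -0.0025, 0.04, 0, 0.004, 0], [0.001, -0.0025, 0.055, 0, 0.004, 0], [0.001, -0.0025, 0.068, 0, 0.004, 0], [0.001, -0.0025, 0.078, 0, 0.004, 0], [0.001, -0.0025, 0.084, 0, 0.004, 0], [0.001, -0.0025, 0.088, 0, 0.004, 0], [0.001, -0.0025, 0.09, 0, 0.004, 0]],
  ],
)

```text
time: 44.95
tcp_pos: [0.5603, 0.2434, 0.0698]
eef_rot: [-3.126, 0.31, -0.006]
wrist_force: [-0.9, -2.8, -1.4]
width: 0.0372
grip_force: 54.7
```

```bash
python3 - <<'E'
from h import *
go(inTote(.0315,-.0655),.0654,-.1975-np.pi/2)
# bar tab & rack geometry from top0 reads: crop m1 (scale 3.333, off 250,170, origin 400,0), m9 (scale 2.778, off 256,176, origin 400,300)
t=cam('top')
A=lambda x,y:(250+(x-400)/3.3333-.4,170+y/3.3333-.4)
# unknown: X,Y of rack origin, h height of underside, yaw ; tilt 30 towards -x
def P(q,L):
    X,Y,h,yaw=q;a=np.pi/6
    ex=np.array([np.cos(a),0,np.sin(a)]);ez=np.array([-np.sin(a),0,np.cos(a)])
    p=L[0]*ex+np.array([0,L[1],0])+L[2]*ez;c,s=np.cos(yaw),np.sin(yaw)
    return np.array([X+c*p[0]-s*p[1],Y+s*p[0]+c*p[1],h+p[2]])
# image: up=+x, left=+y. top face of case z=.062; tab top z=.097
obs=[((.022,.095,.062),A(463,112)),((.022,-.095,.062),A(746,130)),((-.022,.095,.062),A(449,205)),((-.022,-.095,.062),A(740,228)),
((.006,.032,.097),A(545,184)),((.006,-.032,.097),A(644,190)),((-.006,.032,.097),A(541,219)),((-.006,-.032,.097),A(642,227))]
# corners may be underside: evaluate both hypotheses
f=lambda q,o:np.ravel([proj(t,P(q,L))[0]-p for L,p in o])
for o in(obs,obs[4:],[((L[0],L[1],L[2]) if L[2]>.09 or L[0]<0 else (.022,L[1],0),p) for L,p in obs]):
    for h in(.03,.04,.05):
        s=least_squares(lambda q:f([q[0],q[1],h,q[2]],o),[.56,-.01,-.04]);print(h,s.x.round(4),s.fun.reshape(-1,2).round(1).tolist())
E
```

```text
t 44.95 tcp [0.5603 0.2434 0.0698] tooly -101.34 tilt [ 0.0035 -0.0001] w 0.0372 gf 54.698781476489025 F [-0.9 -2.8 -1.4] 
 j [-0.57  0.31  0.14  1.7  -0.05  1.13 -2.19] 
 -> [-0.0011  0.0026  0.0044] turn z -0.0004
0.03 [ 0.5893 -0.0124 -0.0832] [[-3.1, 6.2], [0.5, 7.4], [1.2, -3.7], [0.3, -4.1], [-0.5, 1.2], [0.5, 1.7], [0.5, -4.3], [0.7, -4.4]]
0.04 [ 0.5891 -0.0128 -0.0832] [[-3.6, 6.0], [1.0, 7.3], [0.7, -3.7], [0.9, -4.1], [-0.7, 1.2], [0.6, 1.7], [0.3, -4.2], [0.9, -4.3]]
0.05 [ 0.5889 -0.0133 -0.0832] [[-4.2, 5.8], [1.6, 7.2], [0.1, -3.7], [1.4, -4.0], [-0.9, 1.2], [0.8, 1.8], [0.1, -4.2], [1.1, -4.2]]
0.03 [ 0.5863 -0.0116 -0.0795] [[-0.8, 2.7], [0.2, 3.1], [0.2, -2.8], [0.4, -3.0]]
0.04 [ 0.5862 -0.0121 -0.0795] [[-1.0, 2.6], [0.4, 3.1], [0.0, -2.8], [0.6, -3.0]]
0.05 [ 0.5861 -0.0125 -0.0795] [[-1.2, 2.6], [0.6, 3.0], [-0.1, -2.8], [0.8, -2.9]]
0.03 [ 0.5829 -0.0112 -0.0804] [[1.1, -2.9], [-0.8, -2.4], [0.7, -0.7], [-0.1, -1.3], [-1.0, 4.3], [-0.0, 4.8], [0.0, -1.2], [0.2, -1.3]]
0.04 [ 0.5827 -0.0116 -0.0804] [[0.6, -3.1], [-0.3, -2.6], [0.2, -0.6], [0.4, -1.2], [-1.2, 4.4], [0.1, 4.8], [-0.2, -1.1], [0.4, -1.2]]
0.05 [ 0.5825 -0.0121 -0.0803] [[0.2, -3.4], [0.2, -2.8], [-0.4, -0.6], [0.9, -1.1], [-1.5, 4.4], [0.3, 4.9], [-0.4, -1.0], [0.6, -1.1]]
```

Request:
arm_command(
  targets=[
    [[-0.001, 0.0025, 0.002, 0, 0, 0], [-0.001, 0.0025, 0.004, 0, 0, 0], [-0.001, 0.0025, 0.0055, 0, 0, 0], [-0.001, 0.0025, 0.0065, 0, 0, 0]],
  ],
)

```text
time: 45.35
tcp_pos: [0.5599, 0.2427, 0.0652]
eef_rot: [-3.123, 0.309, -0.009]
wrist_force: [-1.9, -0.2, 4.8]
width: 0.0369
grip_force: 54.8
```

```bash
python3 - <<'E'
from h import *
go(inTote(.0315,-.0655),.0654,-.1975-np.pi/2)
# red/black segmentation of bar in top0: print profile along the column through the tab and extents
im=cv2.imread('pics/top0.png').astype(int)
for col in(300,308,316,285,330):print(col,[(r,*im[r,col]) for r in range(184,242,2)])
E
```

```text
t 45.35 tcp [0.5599 0.2427 0.0652] tooly -101.31 tilt [0.0063 0.0026] w 0.0369 gf 54.770688569727 F [-1.9 -0.2  4.8] 
 j [-0.57  0.31  0.14  1.71 -0.05  1.11 -2.18] 
 -> [-0.0008  0.0018 -0.0002] turn z 0.0001
300 [(184, np.int64(100), np.int64(96), np.int64(92)), (186, np.int64(46), np.int64(45), np.int64(39)), (188, np.int64(49), np.int64(45), np.int64(40)), (190, np.int64(48), np.int64(44), np.int64(39)), (192, np.int64(51), np.int64(47), np.int64(42)), (194, np.int64(49), np.int64(47), np.int64(42)), (196, np.int64(51), np.int64(48), np.int64(45)), (198, np.int64(58), np.int64(55), np.int64(51)), (200, np.int64(85), np.int64(81), np.int64(75)), (202, np.int64(87), np.int64(84), np.int64(77)), (204, np.int64(74), np.int64(72), np.int64(75)), (206, np.int64(4), np.int64(12), np.int64(67)), (208, np.int64(9), np.int64(9), np.int64(70)), (210, np.int64(1), np.int64(4), np.int64(69)), (212, np.int64(10), np.int64(7), np.int64(72)), (214, np.int64(11), np.int64(12), np.int64(72)), (216, np.int64(5), np.int64(2), np.int64(82)), (218, np.int64(16), np.int64(21), np.int64(117)), (220, np.
[... 5537 characters left out ...]
71)), (214, np.int64(14), np.int64(10), np.int64(72)), (216, np.int64(5), np.int64(7), np.int64(72)), (218, np.int64(8), np.int64(4), np.int64(77)), (220, np.int64(10), np.int64(15), np.int64(114)), (222, np.int64(13), np.int64(12), np.int64(117)), (224, np.int64(15), np.int64(19), np.int64(119)), (226, np.int64(12), np.int64(13), np.int64(117)), (228, np.int64(13), np.int64(17), np.int64(116)), (230, np.int64(3), np.int64(9), np.int64(116)), (232, np.int64(18), np.int64(18), np.int64(118)), (234, np.int64(14), np.int64(14), np.int64(116)), (236, np.int64(46), np.int64(45), np.int64(105)), (238, np.int64(130), np.int64(126), np.int64(122)), (240, np.int64(136), np.int64(132), np.int64(127))]
```

Request:
arm_command(
  targets=[
    [[0, 0, 0, 0, 0, 0], [0, 0, 0, 0, 0, 0], [0, 0, 0, 0, 0, 0], [0, 0, -0.015, 0, 0, 0], [0, 0, -0.06, 0, 0, 0], [0, 0, -0.11, 0, 0, 0], [0, 0, -0.16, 0, 0, 0], [0, 0, -0.19, 0, 0, 0]],
  ],
  hand=-0.3,
)

```text
time: 46.15
tcp_pos: [0.5601, 0.2417, 0.2605]
eef_rot: [-3.121, 0.311, -0.017]
wrist_force: [-0.0, 0.5, 0.0]
width: 0.0566
grip_force: 0.0
```

```bash
cat >> h.py <<'E'
def tilted(yaw,tilt,up,org):
    """TCP at org + up*ez, tool y = bar +x, tool z = -ez"""
    c,s=np.cos(yaw),np.sin(yaw);Rz=np.array([[c,-s,0],[s,c,0],[0,0,1]])
    ex=Rz@[np.cos(tilt),0,np.sin(tilt)];ez=Rz@[-np.sin(tilt),0,np.cos(tilt)];T=np.column_stack([np.cross(ex,-ez),ex,-ez])
    st=manip.state();M=R.from_rotvec(st['eef_rot']).as_matrix()
    print('t',st['time'],'tcp',np.round(st['tcp_pos'],4),'w',round(st['width'],4),'gf',round(st['grip_force'],1),'F',np.round(st['wrist_force'],1),'j',np.round(st['joints'],2))
    print('shift',np.round(M.T@(np.array(org)+up*ez-st['tcp_pos']),4),'turn',np.round(R.from_matrix(M.T@T).as_rotvec(),4))
E
python3 - <<'E'
from h import *
t=cam('top')
def P(q,L,h,Y=-.012,yaw=-.0795):
    a=np.pi/6;p=L[0]*np.array([np.cos(a),0,np.sin(a)])+L[2]*np.array([-np.sin(a),0,np.cos(a)])+np.array([0,L[1],0]);c,s=np.cos(yaw),np.sin(yaw)
    return np.array([q+c*p[0]-s*p[1],Y+s*p[0]+c*p[1],h+p[2]])
for h in(.034,.038,.042):
    o=[((.022,0,.062),217),((-.022,0,.062),234.2),((.006,0,.062),225.3),((-.006,0,.097),236.7),((.022,0,0),205.7)]
    f=lambda q:[proj(t,P(q[0],L,h))[0][1]-r for L,r in o]
    s=least_squares(f,[.58]);print(h,s.x,np.round(s.fun,1),proj(t,P(s.x[0],(0,0,.097),h)))
print('slope top edge row199 z.06',ray(t,(308,199),.06),'rack back row185 z0',ray(t,(308,185),0))
w,im=load('w2')
tilted(-.0795,np.pi/6,.137,(.583,-.012,.038))
E
```

```text
0.034 [0.57895753] [ 0.5  1.1 -1.2  0.4 -0.8] [[307.62015169 234.63710316]]
0.038 [0.578855] [ 0.4  1.2 -1.2  0.5 -0.9] [[307.52875485 234.6880426 ]]
0.042 [0.57875252] [ 0.4  1.2 -1.2  0.6 -1. ] [[307.43645302 234.7394629 ]]
slope top edge row199 z.06 [[ 0.6100087  -0.00673517  0.06      ]] rack back row185 z0 [[ 0.64906255 -0.00419386  0.        ]]
t 46.15 tcp [0.5601 0.2417 0.2605] w 0.0566 gf 0.0 F [-0.   0.5  0. ] j [-0.58  0.2   0.15  1.45 -0.03  1.48 -2.2 ]
shift [0.0034 0.2529 0.1023] turn [-0.3876  0.4283 -1.6501]
```

Request:
arm_command(
  targets=[
    [[0, 0.04, 0, -0.03, 0.03, -0.13], [0, 0.09, 0, -0.06, 0.07, -0.27], [0, 0.14, 0, -0.1, 0.107, -0.41], [0, 0.19, 0.0, -0.13, 0.142, -0.55], [0, 0.235, 0, -0.162, 0.178, -0.687], [0, 0.2535, 0.03, -0.194, 0.214, -0.825], [0, 0.2535, 0.06, -0.226, 0.25, -0.963], [0, 0.2535, 0.08, -0.258, 0.285, -1.1], [0, 0.2535, 0.1, -0.291, 0.321, -1.238], [0, 0.2535, 0.1, -0.323, 0.357, -1.375], [0, 0.2535, 0.1, -0.355, 0.393, -1.513], [0, 0.2535, 0.1, -0.388, 0.428, -1.65]],
  ],
)

```text
time: 47.35
tcp_pos: [0.5226, -0.0053, 0.1495]
eef_rot: [2.143, 1.729, 0.45]
wrist_force: [0.1, 0.9, 0.1]
width: 0.0564
grip_force: 0.0
```

```bash
python3 - <<'E'
from h import *
tilted(-.0795,np.pi/6,.137,(.579,-.012,.040));tilted(-.0795,np.pi/6,.038,(.579,-.012,.040))
c,im=snap('wh')
# where do tab end points project; and detected black tab on red?
hsv=cv2.cvtColor(im,cv2.COLOR_BGR2HSV);red=cv2.inRange(hsv,(0,120,60),(8,255,255))|cv2.inRange(hsv,(172,120,60),(180,255,255))
ys,xs=np.nonzero(red);print(len(xs),xs.min() if len(xs) else 0,xs.max() if len(xs) else 0,ys.min() if len(xs) else 0,ys.max() if len(xs) else 0)
a=np.pi/6;c0,s0=np.cos(-.0795),np.sin(-.0795)
for L in((.022,.095,.062),(-.022,.095,.062),(.006,.032,.097),(-.006,.032,.097),(.006,.032,.062),(-.006,.032,.062)):
    p=L[0]*np.array([np.cos(a),0,np.sin(a)])+L[2]*np.array([-np.sin(a),0,np.cos(a)])+np.array([0,L[1],0])
    w=np.array([.579+c0*p[0]-s0*p[1],-.012+s0*p[0]+c0*p[1],.04+p[2]]);print(L,proj(c,w).round(1))
for r in range(60,236,12):
    x=np.nonzero(red[r])[0]
    if len(x):
        g=np.nonzero(np.diff(x)>3)[0];print(r,x[0],x[-1],[(int(x[k]),int(x[k+1])) for k in g])
E
```

```text
t 47.35 tcp [ 0.5226 -0.0053  0.1495] w 0.0564 gf 0.0 F [0.1 0.9 0.1] j [ 0.05 -0.3  -0.17  2.24  0.11  0.74 -0.4 ]
shift [-0.0034 -0.0059 -0.0134] turn [-0.0455  0.0372 -0.1239]
t 47.35 tcp [ 0.5226 -0.0053  0.1495] w 0.0564 gf 0.0 F [0.1 0.9 0.1] j [ 0.05 -0.3  -0.17  2.24  0.11  0.74 -0.4 ]
shift [ 0.0006 -0.0017  0.0854] turn [-0.0455  0.0372 -0.1239]
5001 283 348 95 258
(0.022, 0.095, 0.062) [[332.5  93.8]]
(-0.022, 0.095, 0.062) [[281.7 100.6]]
(0.006, 0.032, 0.097) [[321.  177.9]]
(-0.006, 0.032, 0.097) [[306.4 179.6]]
(0.006, 0.032, 0.062) [[323.1 168.3]]
(-0.006, 0.032, 0.062) [[310.3 169.8]]
96 319 330 []
108 284 333 []
144 289 337 []
156 291 338 []
168 293 339 []
180 295 341 [(306, 323)]
192 297 342 [(307, 325)]
204 299 343 [(309, 326)]
216 301 344 [(311, 328)]
228 303 346 [(312, 329)]
```

Request:
arm_command(
  targets=[
    [[0, -0.002, 0.02, -0.02, 0.015, -0.05], [0, -0.002, 0.04, -0.045, 0.037, -0.124], [0, -0.002, 0.055, -0.045, 0.037, -0.124], [0, -0.002, 0.07, -0.045, 0.037, -0.124], [0, -0.002, 0.08, -0.045, 0.037, -0.124], [0.0005, -0.002, 0.0855, -0.045, 0.037, -0.124], [0.0005, -0.002, 0.0855, -0.045, 0.037, -0.124]],
  ],
)

```text
time: 48.1
tcp_pos: [0.5587, -0.0113, 0.0712]
eef_rot: [2.003, 1.837, 0.491]
wrist_force: [-0.4, 0.5, -0.2]
width: 0.0564
grip_force: 0.0
```

```bash
python3 - <<'E'
from h import *
tilted(-.0795,np.pi/6,.038,(.579,-.012,.040))
E
```

```text
t 48.1 tcp [ 0.5587 -0.0113  0.0712] w 0.0564 gf 0.0 F [-0.4  0.5 -0.2] j [ 0.03 -0.14 -0.11  2.31  0.15  0.47 -0.29]
shift [ 0.0009  0.0019 -0.0008] turn [-0.0037  0.0017 -0.0066]
```

Aligned; close on the tab.

Request:
arm_command(
  targets=[
    [[0.001, 0.002, 0, -0.003, 0.002, -0.006], [0.001, 0.002, 0, -0.003, 0.002, -0.006], [0.001, 0.002, 0, -0.003, 0.002, -0.006], [0.001, 0.002, 0, -0.003, 0.002, -0.006], [0.001, 0.002, 0, -0.003, 0.002, -0.006], [0.001, 0.002, 0, -0.003, 0.002, -0.006], [0.001, 0.002, 0, -0.003, 0.002, -0.006], [0.001, 0.002, 0, -0.003, 0.002, -0.006], [0.001, 0.002, 0, -0.003, 0.002, -0.006]],
  ],
  hand=1,
  force=60,
)

```text
time: 49.0
tcp_pos: [0.56, -0.0107, 0.0719]
eef_rot: [1.995, 1.842, 0.493]
wrist_force: [-3.2, -0.1, 0.8]
width: 0.0118
grip_force: 60.0
```

```bash
python3 - <<'E'
from h import *
tilted(-.0795,np.pi/6,.12,(.579,-.012,.040))
s=manip.state();M=R.from_rotvec(s['eef_rot']).as_matrix();print(M.round(3).tolist(),'up in tool',(M.T@[0,0,1]).round(3))
E
```

```text
t 49.0 tcp [ 0.56   -0.0107  0.0719] w 0.0118 gf 60.0 F [-3.2 -0.1  0.8] j [ 0.03 -0.14 -0.11  2.31  0.15  0.46 -0.28]
shift [ 0.0002  0.0005 -0.0829] turn [-0.0012 -0.0002 -0.0002]
[[0.079, 0.864, 0.497], [0.997, -0.069, -0.039], [0.0, 0.499, -0.867]] up in tool [ 0.     0.499 -0.867]
```

Request:
arm_command(
  targets=[
    [[0, 0, -0.006, 0, 0, 0], [0, 0, -0.018, 0, 0, 0], [0, 0, -0.034, 0, 0, 0], [0, 0.006, -0.055, 0, 0, 0], [0, 0.02, -0.08, 0.08, 0, 0], [0, 0.035, -0.105, 0.18, 0, 0], [0, 0.05, -0.13, 0.28, 0, 0], [0, 0.062, -0.152, 0.38, 0, 0], [0, 0.072, -0.17, 0.47, 0, 0], [0, 0.075, -0.175, 0.523, 0, 0], [0, 0.075, -0.175, 0.523, 0, 0]],
  ],
)

```text
time: 50.1
tcp_pos: [0.5399, -0.009, 0.2614]
eef_rot: [2.308, 2.131, 0.002]
wrist_force: [-0.0, 0.4, -4.0]
width: 0.0116
grip_force: 60.0
```

```bash
python3 - <<'E'
from h import *
g=inTote(-.040,0);tilted(-.1975,0,0,(g[0],g[1],.24))
c,im=snap('wi')
hsv=cv2.cvtColor(im,cv2.COLOR_BGR2HSV);red=cv2.inRange(hsv,(0,120,60),(8,255,255))|cv2.inRange(hsv,(172,120,60),(180,255,255))
for r in range(20,232,16):
    x=np.nonzero(red[r])[0]
    if len(x):print(r,x[0],x[-1],len(x))
# predicted top-face end corners if upright in grip (tool frame: bar x=tool y, bar y=tool x, bar z=-tool z)
st=manip.state();M=R.from_rotvec(st['eef_rot']).as_matrix()
for L in((.022,.095,.062),(-.022,.095,.062),(.022,.095,0),(-.022,.095,0)):print(L,proj(c,st['tcp_pos']+M@np.array([L[1],L[0],.037-L[2]])).round(1))
E
```

```text
t 50.1 tcp [ 0.5399 -0.009   0.2614] w 0.0116 gf 60.0 F [-0.   0.4 -4. ] j [-0.    0.06 -0.03  1.6   0.    1.48 -0.11]
shift [ 0.3243 -0.0644  0.0215] turn [ 0.0011 -0.0005  0.1181]
100 288 360 73
164 290 358 69
180 290 358 69
196 291 357 50
212 291 356 45
228 292 356 44
(0.022, 0.095, 0.062) [[359.8  87.3]]
(-0.022, 0.095, 0.062) [[283.8  87.3]]
(0.022, 0.095, 0) [[350.4  94.2]]
(-0.022, 0.095, 0) [[294.4  94.3]]
```

Request:
arm_command(
  targets=[
    [[0.01, -0.002, 0, 0, 0, 0.004], [0.03, -0.006, 0, 0, 0, 0.011], [0.06, -0.012, 0, 0, 0, 0.022], [0.098, -0.019, 0, 0, 0, 0.036], [0.14, -0.028, 0, 0, 0, 0.051], [0.182, -0.036, 0, 0, 0, 0.066], [0.223, -0.044, 0, 0, 0, 0.081], [0.26, -0.052, 0, 0, 0, 0.095], [0.29, -0.058, 0.01, 0, 0, 0.106], [0.31, -0.062, 0.02, 0, 0, 0.113], [0.322, -0.064, 0.03, 0, 0, 0.118], [0.324, -0.064, 0.035, 0, 0, 0.118]],
  ],
)

```text
time: 51.35
tcp_pos: [0.4977, 0.3206, 0.2249]
eef_rot: [-2.426, -1.995, 0.002]
wrist_force: [0.7, 1.1, -2.5]
width: 0.0116
grip_force: 60.0
```

```bash
python3 - <<'E'
from h import *
g=inTote(-.040,0);tilted(-.1975,0,0,(g[0],g[1],.041))
c,im=load('wi')
hsv=cv2.cvtColor(im,cv2.COLOR_BGR2HSV);red=cv2.inRange(hsv,(0,120,40),(8,255,255))|cv2.inRange(hsv,(172,120,40),(180,255,255))
for col in(300,324,348):
    y=np.nonzero(red[:,col])[0];print(col,y[:3],[(r,*im[r,col].tolist()) for r in range(80,100,2)])
c,im=snap('wj')
# top camera: measure what is in the tote
tp=manip.read_camera('top')[:,:,::-1].copy();cv2.imwrite('pics/topj.png',tp)
E
```

```text
t 51.35 tcp [0.4977 0.3206 0.2249] w 0.0116 gf 60.0 F [ 0.7  1.1 -2.5] j [-0.36  0.2  -0.3   1.53  0.06  1.42 -0.86]
shift [-0.0004  0.0042  0.1839] turn [-0.0011  0.0005  0.0035]
300 [88 89 90] [(80, 182, 177, 174), (82, 181, 176, 173), (84, 181, 177, 174), (86, 176, 172, 167), (88, 45, 46, 130), (90, 54, 55, 151), (92, 58, 59, 161), (94, 57, 59, 167), (96, 61, 62, 168), (98, 58, 59, 167)]
324 [88 89 90] [(80, 180, 176, 173), (82, 180, 176, 173), (84, 181, 177, 173), (86, 175, 170, 166), (88, 45, 45, 129), (90, 52, 52, 149), (92, 55, 56, 160), (94, 57, 57, 166), (96, 56, 57, 166), (98, 56, 57, 166)]
348 [88 89 90] [(80, 177, 173, 169), (82, 177, 173, 170), (84, 177, 173, 170), (86, 172, 167, 163), (88, 44, 44, 128), (90, 53, 53, 149), (92, 53, 55, 158), (94, 55, 57, 165), (96, 54, 56, 165), (98, 56, 57, 165)]
```

Request:
arm_command(
  targets=[
    [[0, 0.004, 0.015, 0, 0, 0.003], [0, 0.004, 0.045, 0, 0, 0.003], [0, 0.004, 0.075, 0, 0, 0.003], [0, 0.004, 0.095, 0, 0, 0.003], [0, 0.004, 0.105, 0, 0, 0.003], [0, 0.004, 0.105, 0, 0, 0.003]],
  ],
)

```text
time: 52.05
tcp_pos: [0.5037, 0.3166, 0.1198]
eef_rot: [2.434, 1.986, -0.004]
wrist_force: [-0.3, 0.3, -3.5]
width: 0.0116
grip_force: 60.0
```

```bash
python3 - <<'E'
from h import *
g=inTote(-.040,0);tilted(-.1975,0,0,(g[0],g[1],.041))
c,im=snap('wk')
st=manip.state();M=R.from_rotvec(st['eef_rot']).as_matrix()
# image: up = tool x = tote +y ; right = tool y = tote +x. scan rows across bar end: left = tote -x wall, right = battery
for r in(88,92,96,100,110,120,130):print(r,[(k,*im[r,k].tolist()) for k in range(262,384,4)])
for n,L in dict(wall_in=(-.066,.09,.066),wall_in2=(-.066,.06,.066),batt=(-.0136,.09,.066),batt2=(-.0136,.04,.066)).items():
    p=inTote(L[0],L[1]);print(n,proj(c,[*p,L[2]]).round(1))
for y in(.095,.06):
  for x in(-.022,.022):print('bar bottom',x,y,proj(c,st['tcp_pos']+M@np.array([y,x,.037])).round(1),'top',proj(c,st['tcp_pos']+M@np.array([y,x,-.025])).round(1))
E
```

```text
t 52.05 tcp [0.5037 0.3166 0.1198] w 0.0116 gf 60.0 F [-0.3  0.3 -3.5] j [-0.36  0.26 -0.29  1.67  0.08  1.23 -0.87]
shift [ 0.0024 -0.0026  0.0788] turn [-0.0013  0.0019 -0.0047]
88 [(262, 189, 186, 182), (266, 192, 187, 184), (270, 192, 188, 184), (274, 192, 187, 184), (278, 192, 187, 184), (282, 189, 186, 184), (286, 160, 95, 62), (290, 62, 53, 91), (294, 56, 55, 138), (298, 54, 54, 138), (302, 54, 54, 138), (306, 54, 54, 138), (310, 52, 53, 137), (314, 53, 52, 138), (318, 51, 50, 137), (322, 53, 53, 137), (326, 49, 49, 135), (330, 50, 50, 136), (334, 49, 48, 135), (338, 49, 48, 135), (342, 50, 48, 136), (346, 51, 50, 136), (350, 48, 48, 135), (354, 49, 49, 135), (358, 58, 45, 77), (362, 63, 46, 42), (366, 65, 46, 43), (370, 65, 46, 44), (374, 65, 47, 43), (378, 65, 45, 41), (382, 64, 45, 40)]
92 [(262, 187, 182, 179), (266, 190, 186, 182), (270, 189, 184, 181), (274, 191, 187, 183), (278, 190, 185, 182), (282, 188, 184, 181), (286, 163, 97, 60), (290, 58, 59, 160), (294, 61, 62, 167), (298, 61, 62, 167), (302, 61, 61, 167), (306, 60, 61, 167), (310, 58, 59, 166), (314, 59, 59, 16
[... 3109 characters left out ...]
0, 54, 51, 57), (314, 53, 49, 54), (318, 53, 50, 55), (322, 52, 49, 54), (326, 50, 48, 53), (330, 47, 45, 50), (334, 49, 47, 53), (338, 48, 46, 53), (342, 48, 44, 50), (346, 47, 45, 50), (350, 47, 43, 48), (354, 45, 43, 48), (358, 45, 43, 49), (362, 54, 52, 55), (366, 120, 117, 114), (370, 125, 122, 118), (374, 125, 121, 118), (378, 125, 122, 118), (382, 125, 122, 119)]
wall_in [[289.8  99. ]]
wall_in2 [[291.2 135.4]]
batt [[352.   98.6]]
batt2 [[350.7 158. ]]
bar bottom -0.022 0.095 [[296.7  92.5]] top [[286.4  85.1]]
bar bottom 0.022 0.095 [[353.4  92.5]] top [[363.8  85. ]]
bar bottom -0.022 0.06 [[297.9 138.5]] top [[288.7 147.2]]
bar bottom 0.022 0.06 [[352.1 138.5]] top [[361.5 147.2]]
```

Request:
arm_command(
  targets=[
    [[0.002, -0.0023, 0.005, 0, 0, -0.003], [0.002, -0.0023, 0.012, 0, 0, -0.003], [0.002, -0.0023, 0.02, 0, 0, -0.003], [0.002, -0.0023, 0.028, 0, 0, -0.003], [0.002, -0.0023, 0.034, 0, 0, -0.003]],
  ],
)

```text
time: 52.6
tcp_pos: [0.5018, 0.3206, 0.0864]
eef_rot: [2.429, 1.992, -0.0]
wrist_force: [0.4, 0.1, -4.1]
width: 0.0118
grip_force: 60.0
```

```bash
python3 - <<'E'
from h import *
g=inTote(-.040,0);tilted(-.1975,0,0,(g[0],g[1],.041))
E
```

```text
t 52.6 tcp [0.5018 0.3206 0.0864] w 0.0118 gf 60.0 F [ 0.4  0.1 -4.1] j [-0.36  0.29 -0.29  1.7   0.09  1.16 -0.88]
shift [-0.0012 -0.      0.0454] turn [-0.0001  0.0003  0.0002]
```

Request:
arm_command(
  targets=[
    [[-0.001, 0, 0.01, 0, 0, 0], [-0.001, 0, 0.02, 0, 0, 0], [-0.001, 0, 0.029, 0, 0, 0], [-0.001, 0, 0.036, 0, 0, 0], [-0.001, 0, 0.04, 0, 0, 0], [-0.001, 0, 0.0425, 0, 0, 0], [-0.001, 0, 0.044, 0, 0, 0]],
  ],
)

```text
time: 53.3
tcp_pos: [0.502, 0.32, 0.0434]
eef_rot: [2.429, 1.992, 0.001]
wrist_force: [-1.4, -0.5, -3.1]
width: 0.0115
grip_force: 60.0
```

Request:
arm_command(
  targets=[
    [[0, 0, 0.001, 0, 0, 0], [0, 0, 0.002, 0, 0, 0]],
  ],
)

```text
time: 53.5
tcp_pos: [0.5022, 0.3201, 0.0418]
eef_rot: [2.429, 1.992, 0.002]
wrist_force: [-0.8, 0.3, -3.6]
width: 0.0113
grip_force: 60.0
```

```bash
python3 - <<'E'
from h import *
g=inTote(-.040,0);tilted(-.1975,0,0,(g[0],g[1],.041))
E
```

```text
t 53.5 tcp [0.5022 0.3201 0.0418] w 0.0113 gf 60.0 F [-0.8  0.3 -3.6] j [-0.37  0.33 -0.29  1.75  0.11  1.08 -0.89]
shift [-0.0008 -0.0006  0.0008] turn [ 0.0011 -0.0009  0.0002]
```

Request:
arm_command(
  targets=[
    [[0, 0, 0.0015, 0, 0, 0], [0, 0, 0.003, 0, 0, 0]],
  ],
)

```text
time: 53.7
tcp_pos: [0.502, 0.3199, 0.0387]
eef_rot: [2.429, 1.992, 0.001]
wrist_force: [-5.4, -1.6, 14.9]
width: 0.0118
grip_force: 60.0
```

Request:
arm_command(
  targets=[
    [[0, 0, 0, 0, 0, 0], [0, 0, 0, 0, 0, 0], [0, 0, 0, 0, 0, 0], [0, 0, -0.008, 0, 0, 0], [0, 0, -0.03, 0, 0, 0], [0, 0, -0.07, 0, 0, 0], [0, 0, -0.12, 0, 0, 0], [0, 0, -0.17, 0, 0, 0], [0, 0, -0.19, 0, 0, 0], [0, 0, -0.19, 0, 0, 0]],
  ],
  hand=0.45,
)

```text
time: 54.7
tcp_pos: [0.5038, 0.3215, 0.2341]
eef_rot: [2.428, 1.991, 0.015]
wrist_force: [-0.5, -0.2, -0.4]
width: 0.024
grip_force: 0.0
```

Request:
arm_command(
  targets=[
    [[-0.35, 0.02, 0, 0, 0, 0], [-0.35, 0.02, 0, 0, 0, 0], [-0.35, 0.02, 0, 0, 0, 0], [-0.35, 0.02, 0, 0, 0, 0], [-0.35, 0.02, 0, 0, 0, 0], [-0.35, 0.02, 0, 0, 0, 0], [-0.35, 0.02, 0, 0, 0, 0], [-0.35, 0.02, 0, 0, 0, 0]],
  ],
)

```text
time: 55.5
tcp_pos: [0.451, -0.0352, 0.2277]
eef_rot: [2.44, 1.977, -0.003]
wrist_force: [-0.8, -0.3, 0.0]
width: 0.024
grip_force: 0.0
```

```bash
python3 - <<'E'
from h import *
s=manip.state();print(s['time'],s['tcp_pos'],s['width'],s['wrist_force'])
im=np.mean([manip.read_camera('top') for _ in range(4)],0).astype(np.uint8)[:,:,::-1].copy();cv2.imwrite('pics/topz.png',im)
sc=manip.read_camera('scene')[:,:,::-1].copy();cv2.imwrite('pics/scenez.png',sc)
t=cam('top');hsv=cv2.cvtColor(im,cv2.COLOR_BGR2HSV)
sub=hsv[185:280,105:235]
def cen(m,z,n):
    k,l,st,ce=cv2.connectedComponentsWithStats(m)
    j=1+np.argmax(st[1:,4]);p=ce[j]+[105,185];w=ray(t,p,z)[0];d=w[:2]-TOTE[:2];a=TOTE[2]
    print(n,st[j].tolist(),p.round(1),'local',(d@[np.cos(a),np.sin(a)]).round(4),(d@[-np.sin(a),np.cos(a)]).round(4))
cen(cv2.inRange(sub,(0,0,110),(180,60,255)),.124,'cap')
cen(cv2.inRange(sub,(20,120,60),(35,255,255)),.08,'can body')
cen(cv2.inRange(sub,(50,100,50),(80,255,255)),.066,'green top')
cen(cv2.inRange(sub,(0,0,70),(180,60,125)),.101,'rail?')
cen(cv2.inRange(sub,(0,120,90),(8,255,255))|cv2.inRange(sub,(172,120,90),(180,255,255)),.066,'red')
# coarse class map of the tote
L=[(0,'r'),]
for r in range(188,276,3):
    s=''
    for c in range(108,230,2):
        h,S,v=hsv[r,c]
        s+='K' if v<45 else ('.' if S<60 and v>125 else 'g' if S<60 else 'R' if h<9 or h>170 else 'Y' if h<38 else 'G' if h<90 else 'b')
    print(s)
E
```

```text
55.5 [ 0.45103833 -0.03515104  0.22771199] 0.02402732149430742 [-0.80175969 -0.25965647  0.01497153]
cap [0, 0, 130, 95, 5683] [169. 231.] local 0.0063 -0.0323
can body [73, 25, 31, 29, 431] [196.1 224.6] local 0.0281 -0.0704
green top [49, 18, 28, 37, 392] [170.5 221.9] local 0.0228 -0.0084
rail? [18, 16, 19, 29, 319] [132.4 213.6] local 0.0262 0.062
red [29, 50, 54, 28, 750] [161.7 248.2] local -0.0379 -0.0016
.............................................................
.........g...................................................
.........bbbbbbb.g...........................................
........bbKKKKKbbbbbbbbb.....................................
........bbggKKKKKKKKKbbbbbbbbbbb.............................
........bbggggggggKKKKKKKKKGbbbbbbbbbbbb.....................
.......bbbggggggggKKKKKKKKGGGGGGGGGGbbbbbbbbbbbb.g...........
.......bbggggggggKKKKKKKKKKKKKKKKGGGGKKKYggbbbbbbbbbbbbgg....
.......bbgYggggggKKKKKKKKKKKKKKKGGGGGYYYYYYYYYYYbbbbbbbbbbb..
......bbbgggYgYggKKKKKKKKGKKKKKGGGGGYg.YYYYYYYYYYKKYbbbbbbb..
......bbgYggggYgKKKKKKKKKGKKKKGGGGG.......ggYYYYYYbKYbbbbbg..
..
[... 475 characters left out ...]
bbbbbbbbbbbbb.....
...bbKRRRKKKKRRRRKKKKKKKRRRRRRRRRRRRRRRRRKKKKKKKKbbbbbbb.....
...bbbRRKKKKKRRRKKKKKKKKKKKKKKKKRRRRRRRRKKKKKRRRRRbbbbbg.....
..bbbbKbKKKKKRRRRRRRRRRRKKKKKKKKKRRRRRRRKKKKKRRRRRbbbbb......
....bbbbbbbbKKKbRRRRRRRRRRRRRRRRRRRRRRRRKKKKRRRRRRbbbbb......
............bbbbbbbbKKKRRRRRRRRRRRRRRRRKKKKKRRRRRbbbbbb......
..................ggbbbbbbbKKKKRRRRRRRRKKKKKRRRRRbbbbb.......
..........................gbbbbbbbbKKKbKKKKRRRRRRbbbbb.......
...................................bbbbbbbbKKKKKbbbbbb.......
...........................................bbbbbbbbbg.......g
.........................................................gYYY
.......................................................gYYYYY
```

All four items are in the tote where the layout put them, and the gripper is clear.

```bash
python3 -c "
from station import manip
print(manip.close_job())"
```

```text
the job is handed in; nothing more can be done
None
```

I handed the job in at about 56 s with the battery, bit case, can and bar case standing side by side in the tote, judging by the final top-camera colour check and floor-contact forces rather than a last look by eye. On the first try the battery caught the tote rim (about 64 N at the wrist) and tipped in the grip, so I stood it back up on the bench and placed it again.

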